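# Stand the fallen bottles back on the laundry rack and refit its front bar

### The arm

A 6-joint arm with a two-finger parallel gripper is mounted at the origin on the work surface. World frame = base frame: x ahead of the robot, y to its left, z up, the work surface at z = 0. Lengths are in m, angles in rad, forces in N, time in s.
With the tool pointing down it reaches from about 0.35 to 0.975 m from the base axis. Payload 4.9 kg.
Tool frame: the origin (TCP) lies between the finger pads; the fingertips stand 19 mm ahead of it and the grasp point (between the pads) is the TCP; z points along the fingers, y is the line along which they close (so a half turn about z gives the same grasp; the last joint's range is limited). The gripper opens to 85 mm and grips with 20 to 120 N. Pads are 22 mm wide; open, the fingers measure 114 mm over their backs; the gripper's body (76 mm by 85 mm) begins 54 mm behind the grasp point. The pads swing forward as they close: fully open they stand 13 mm farther back than shut.
Start: joints at [1.181, 0.053, 1.613, -0, 1.476, -0.119], TCP at [0.167, 0.602, 0.25] pointing down, gripper open.
Joint ranges: [-3.01, 3.01], [-1.01, 2.22], [0.06, 2.58], [-1.02, 4.17], [0.09, 2.62], [-3.14, 3.14]. Speed limits (rad/s): [2.57, 2.57, 3.14, 3.14, 3.14, 3.14].

### API

Orientations are given as a rotation vector (axis times angle).
In Python, from station import ctrl gives the robot as it stands. The module is installed in compiled form; this text tells all that it offers.
- The arm moves only by the tool servo_tool, never from a script. Its argument "increments" is a list that holds one entry, the list of rows, each a list of 5 numbers: the finger opening in cm, from 0 to 8.54, then the shift along the tool's x, y, z in cm, then the turn about the tool's z in degrees. A call has 1 to 5 rows; each row is the pose to reach, as a shift and turn from the pose commanded when the call began, along the tool's axes at that moment; what a row does not reach only later rows make up. A row lasts 1/10 s, in which the tool goes at most 50 mm and 8.59 degrees, less where a joint would pass 70% of its speed; a pose out of reach is approached as far as the arm can. A call with a gripper value outside its range is refused whole. The fingers move at their own pace and stop on an object; "newtons" is the grip in N (left out, the last holds). Time passes only in rows, so rows that repeat a pose let the fingers close. It gives the time, the measured TCP pose, the force, the opening and the grip force at its end, in the units of the state.
- ctrl.get_obs(): the state, without advancing time (a new reading comes with each control period).
- ctrl.get_image(name): name is "scene" or "top"; returns a dict with "img" (384x512x3 uint8, red, green, blue), "fx", "fy", "cx", "cy" (pixels), "rvec" (rotation vector, rad) and "tvec" (3), from world to camera coordinates, as OpenCV has them. Camera axes: x right, y down, z forward; pixel columns grow to the right and rows downward; lengths in m; the calibration is good to about 2 mm. A picture is of the moment at which its call begins. There is no depth.
- ctrl.finish_job(): hands the job in; it is judged then, once.
The state is a dict: "t": time; "q": joint angles; "dq": joint speeds; "effort": joint torques, N m; "tool_pos": TCP position; "tool_rot": TCP orientation; "contact_force": force on the tool from outside, world axes, zero at the start; "wrist_torque": the same for the moment, N m; "opening": finger opening in m; "grip_force": force on a finger pad.
Only numpy, scipy, OpenCV 4.12 (cv2) and the standard library are available. Lean on these libraries where they do the work, as an engineer would, in place of code of your own. Each camera call takes 0.05 s, during which the arm holds its last target. There are 200 camera calls.

### The job

The shaking machines have thrown the square bottles off their rack and the rack's front bar has come out. Stand every fallen bottle upright on the rack's board, between the line of the front bar and the back rail, and then refit the bar: lower it into the open hook with the red knob outside, and slide its plain end through the eye until the knob is up against the hook post or close to it. Leave the paper roll, cup, brush and tub where they are.

Things in the scene. Friction and masses are not known exactly. Their poses are not given: they have to be found in the camera images.
- bottle1_center (a point): Square plastic bottle, yellow with a black cap, about 0.16 kg: body 50 x 50 mm and 94 mm tall, above it a round cap, 30 mm diameter, on the axis (grip it 104 to 140 mm above the base). It starts lying on a side. Point: its centre, on the axis, 70 mm above the base; z points from base to cap. May be absent.
- bottle2_center (a point): Square plastic bottle, amber with a black cap, about 0.16 kg: body 50 x 50 mm and 94 mm tall, above it a round cap, 30 mm diameter, on the axis (grip it 104 to 140 mm above the base). It starts lying on a side. Point: its centre, on the axis, 70 mm above the base; z points from base to cap. May be absent.
- bottle3_center (a point): Square plastic bottle, blue with a white cap, about 0.16 kg: body 50 x 50 mm and 94 mm tall, above it a round cap, 30 mm diameter, on the axis (grip it 104 to 140 mm above the base). It starts lying on a side. Point: its centre, on the axis, 70 mm above the base; z points from base to cap. May be absent.
- bottle4_center (a point): Square plastic bottle, green with a white cap, about 0.16 kg: body 50 x 50 mm and 94 mm tall, above it a round cap, 30 mm diameter, on the axis (grip it 104 to 140 mm above the base). It starts lying on a side. Point: its centre, on the axis, 70 mm above the base; z points from base to cap. May be absent.
- rack_floor (a point): Fixed bottle rack: wooden board 150 deep x 300 mm wide between side panels 12 mm thick and 78 mm high. Point: board's top, 18 mm above the counter, middle of the bottle row; x to the rack's back, y along the row to the eye, z up. Room for 4 bottles at y = -112, -37, 37, 112 mm. Front bar's line at x = -69 mm; steel back rail, 10 mm thick, at x = +52 mm, 68 mm above the counter.
- eye (a point): Closed eye of the dark steel front post at the rack's +y end: round hole, 22 mm diameter, through a plate 36 x 36 mm, 12 mm thick, top 139 mm above the counter. Point: centre of the hole, half-way through, 121 mm above the counter; axes as rack_floor, the hole runs along y.
- hook (a point): Open hook of the front post at the rack's -y end, 312 mm from the eye: U slot 22 mm wide, open at the top, in a post 36 mm wide, 12 mm thick, top 134 mm and slot floor 110 mm above the counter. Point: middle of the slot, level with the eye's centre; axes as rack_floor. A bar lying in eye and hook has its axis 116 mm above the counter.
- bar_center (a point): Loose front bar: aluminium tube, 12 mm diameter, 355 mm long, with a red knob (28 mm diameter, 28 mm long) on one end, 0.09 kg; it starts lying on the counter before the rack. Point: on the axis, 175 mm from the plain end, 180 mm from the knob's inner face, within 35 mm of the centre of mass; x points to the plain end.
- bar_tip (a point): Plain end of the bar, centre of its end face, 175 mm along x from bar_center.
- bar_knob (a point): Centre of the inner face of the bar's red knob, where the tube enters it, -180 mm along x from bar_center.
- towel_roll: Standing roll of paper towel, 110 mm diameter, 230 mm tall; a bystander, origin at the centre of its underside
- scoop_cup: Blue measuring cup, 72 mm diameter, 70 mm tall; a bystander, origin at the centre of its underside
- scrub_brush: Green scrubbing brush with a handle, 200 mm long, lying; a bystander, origin at the centre of its underside
- tub: White and orange tub of tablets with a blue lid, 80 mm diameter, 85 mm tall; a bystander, origin at the centre of its underside

How it is judged:
By the outcome, as a careful person would: the job done as asked, in the order asked, and still so for the second after the job is handed in, with the robot touching nothing.
Of bottle1, bottle2, bottle3, bottle4 only 3 to 4 are there at a start; the rules pass over those that are not, and their reading is None.
At some moment in a run one of bottle1, bottle2, bottle3, bottle4 may be knocked a few centimetres aside while the robot is not near it.
Once in a run the grip may slacken for a moment while it holds something.
It also fails if it takes over 210 s, if anything falls off the work surface, if the arm or the gripper's body presses on something with over 40 N, if the wrist force passes 120 N, or if a joint passes its speed limit or range.

## Working session

There is one attempt and no reset: what is moved stays moved. The work goes in short steps, Python scripts to look and compute and a tool call to move; the robot and the scene stay as the last step left them, time stands still between calls to the robot, and variables do not carry over. Pictures are saved under pics/ and viewed, at most 14 in all, crops included, and the job is handed in when it is done.

Besides the shell and the picture viewer there is one more tool, called after "Emit:" as name(argument=value, ...) on one line, values as JSON. servo_tool: Moves the arm, as the interface text tells. Its arguments: {"type":"object","properties":{"increments":{"type":"array"},"newtons":{"type":"number"}},"required":["increments"]}

```bash
mkdir -p pics
cat > h.py <<'E'
import numpy as np, cv2
from station import ctrl
def snap(name,fn,crop=None,s=1):
    d=ctrl.get_image(name); im=d["img"]
    if crop: x0,y0,x1,y1=crop; im=im[y0:y1,x0:x1]
    im=cv2.resize(im,None,fx=s,fy=s,interpolation=cv2.INTER_CUBIC)
    cv2.imwrite("pics/"+fn,im[:,:,::-1]); np.save("pics/"+name+".npy",d,allow_pickle=True); return d
def load(name): return np.load("pics/"+name+".npy",allow_pickle=True).item()
def px(d,u,v,z):
    R=cv2.Rodrigues(np.array(d["rvec"],float))[0]; t=np.array(d["tvec"],float).ravel()
    r=R.T@np.array([(u-d["cx"])/d["fx"],(v-d["cy"])/d["fy"],1.]); c=-R.T@t
    return c+r*(z-c[2])/r[2]
def proj(d,P):
    K=np.array([[d["fx"],0,d["cx"]],[0,d["fy"],d["cy"]],[0,0,1]])
    return cv2.projectPoints(np.array(P,float).reshape(-1,1,3),np.array(d["rvec"],float),np.array(d["tvec"],float),K,None)[0].reshape(-1,2)
def st():
    o=ctrl.get_obs()
    R=cv2.Rodrigues(np.array(o["tool_rot"],float))[0]
    print("t",round(o["t"],2),"pos",np.round(o["tool_pos"],4),"x",np.round(R[:,0],3),"y",np.round(R[:,1],3),"z",np.round(R[:,2],3),"q",np.round(o["q"],2),"F",np.round(o["contact_force"],1),"op",round(o["opening"],4),"g",round(o["grip_force"],1))
    return o,R
E
python3 -c "
from h import *
for n in ('scene','top'):
    d=snap(n,n+'0.png',None,1.5)
    R=cv2.Rodrigues(np.array(d['rvec'],float))[0]; print(n,d['fx'],d['cx'],-R.T@np.array(d['tvec']),R[2])
st()"
```

```text
scene 375.2489871323379 257.1442588973809 [1.26009354 1.06171055 0.91489422] [-0.49776665 -0.65577547 -0.5676151 ]
top 489.7563389975399 256.476859410897 [0.40615087 0.08055411 2.00406002] [ 5.86111791e-02  5.11249913e-05 -9.98280886e-01]
t 0.1 pos [0.167  0.6017 0.2492] x [-0.964  0.267  0.   ] y [ 0.267  0.964 -0.002] z [-0.001 -0.002 -1.   ] q [ 1.18  0.05  1.61 -0.    1.48 -0.12] F [ 0.7 -0.  -0. ] op 0.0855 g 0.0
```

View pics/scene0.png

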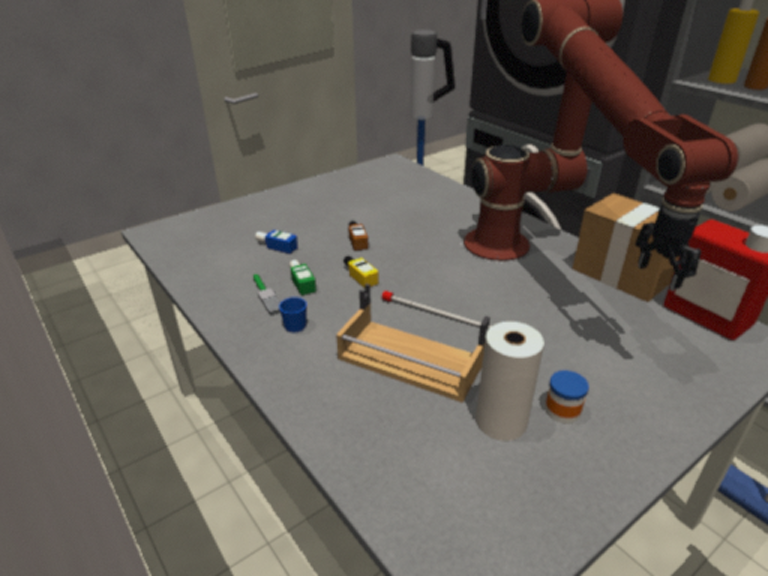

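View pics/top0.png

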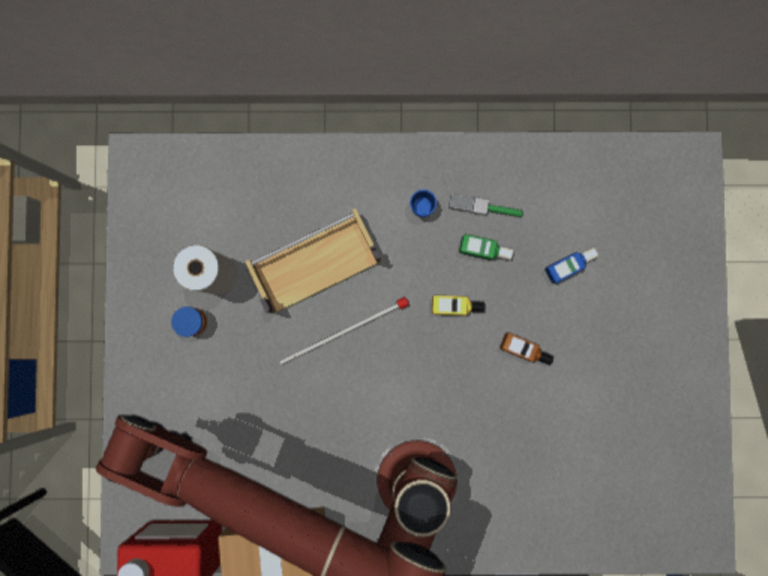

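The scene view shows four lying bottles: blue, amber, green and yellow. The rack is angled, with the bar before it and its knob to the right. The top view (1.5x) puts the rack at about (315,260), yellow (458,305), green (486,247), amber (526,348) and blue (571,265). The bar runs from (282,362) to (403,302). I'll enlarge the top view to measure.

```bash
python3 -c "
from h import *
im=load('top')['img']
for n,(x0,y0,x1,y1),s in (('cA',(155,130,285,250),6),('cB',(280,125,405,250),6)):
    c=cv2.resize(im[y0:y1,x0:x1],None,fx=s,fy=s,interpolation=cv2.INTER_CUBIC)
    c=c[:600]
    cv2.imwrite('pics/%s.png'%n,c[:,:,::-1][:600,:800])
" ; sed -i 's/x/x/' h.py
```

```text
(no output)
```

View pics/cA.png

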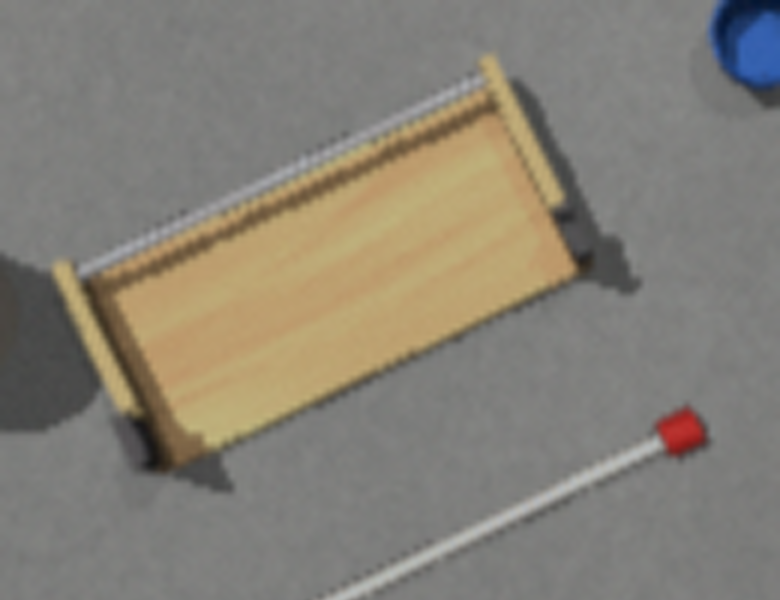

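View pics/cB.png

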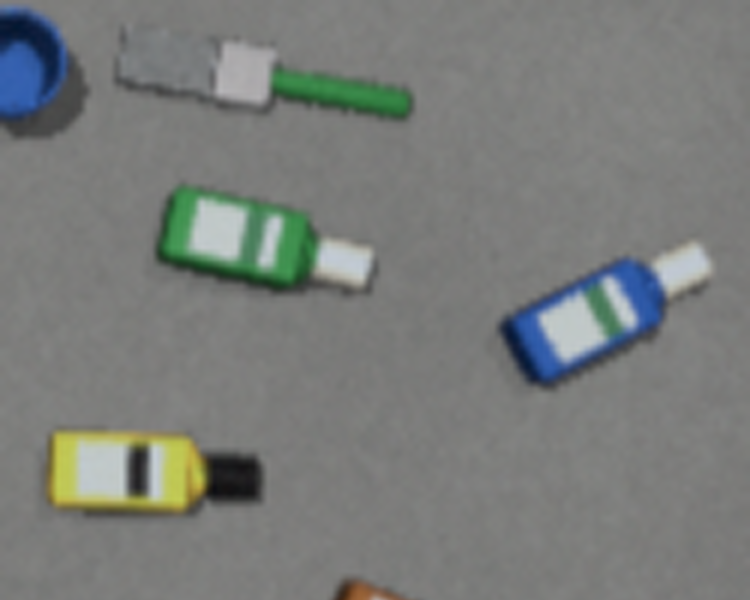

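Crop A (6x, origin 155,130):
- Panel-top front ends are at (134,414) on the left and (556,209) on the right; back ends are at (63,263) and (490,58).
- The right front corner of the board is at (580,270).
- The knob spans (660,438) to (705,428).

Crop B (6x, origin 280,125), base to cap end:
- Yellow runs (50,470) to (262,478).
- Green runs (171,222) to (374,268).
- Blue runs (527,355) to (703,258).

```bash
cat > m.py <<'E'
from h import *
from scipy.optimize import least_squares
d=load('top')
A=lambda x,y:((x+.5)/6-.5+155,(y+.5)/6-.5+130)
B=lambda x,y:((x+.5)/6-.5+280,(y+.5)/6-.5+125)
for n,p,z in (('Lfront',A(134,414),.078),('Rfront',A(556,209),.078),('Lback',A(63,263),.078),('Rback',A(490,58),.078),('boardRF',A(580,270),.018),('boardLF',A(180,466),.018),('railL',A(80,272),.068),('railR',A(480,82),.068),('knobIn',A(660,441),.014),('knobOut',A(704,425),.014),('tip',(188,241.2),.006)):
    print(n,np.round(px(d,*p,z),4))
for n,b,c in (('yel',B(50,470),B(262,478)),('grn',B(171,222),B(374,268)),('blu',B(527,355),B(703,258)),('amb',(505/1.5,342/1.5),(552/1.5,359/1.5))):
    b=px(d,*b,.05)[:2];c=px(d,*c,.03)[:2];print(n,b.round(4),c.round(4),np.linalg.norm(c-b).round(4),np.degrees(np.arctan2(*(c-b)[::-1])).round(1))
E
python3 m.py
```

```text
Lfront [0.4852 0.3938 0.078 ]
Rfront [0.6195 0.1169 0.078 ]
Lback [0.5847 0.4412 0.078 ]
Rback [0.7199 0.1603 0.078 ]
boardRF [0.5846 0.1018 0.018 ]
boardLF [0.4524 0.3723 0.018 ]
railL [0.5796 0.4318 0.068 ]
railR [0.7055 0.1674 0.068 ]
knobIn [0.4686 0.0479 0.014 ]
knobOut [0.4793 0.018  0.014 ]
tip [0.3148 0.3593 0.006 ]
yel [ 0.4679 -0.0447] [ 0.4627 -0.1883] 0.1437 -92.0
grn [ 0.6334 -0.1266] [ 0.6042 -0.2654] 0.1418 -101.9
blu [ 0.5437 -0.3631] [ 0.6104 -0.4874] 0.1411 -61.8
amb [ 0.3675 -0.238 ] [ 0.3215 -0.3664] 0.1365 -109.7
```

```bash
cat >> h.py <<'E'
RK=np.array([.5975,.2763]); PSI=25.8
def rk(x,y):
    c,s=np.cos(np.radians(PSI)),np.sin(np.radians(PSI)); return RK+[c*x-s*y,s*x+c*y]
def ax(psi): p=np.radians(psi); return np.array([[-np.sin(p),np.cos(p)],[np.cos(p),np.sin(p)]])  # tool x, y in world
def cur():
    o=ctrl.get_obs(); R=cv2.Rodrigues(np.array(o["tool_rot"],float))[0]
    return np.array(o["tool_pos"]),np.degrees(np.arctan2(R[1,1],R[0,1]))
def plan(way,op,step=.045,p=None,psi=None,extra=0):
    """way: list of (x,y,z,psi_y or None); prints calls of <=5 rows [op,dx,dy,dz,turn]"""
    if p is None: p,psi=cur()
    pts=[]
    a,b=np.array(p,float),psi
    for w in way:
        t=np.array(w[:3],float); tp=b if w[3] is None else w[3]
        n=max(1,int(np.ceil(max(np.linalg.norm(t-a)/step,abs(tp-b)/8))))
        pts+=[(a+(t-a)*k/n,b+(tp-b)*k/n) for k in range(1,n+1)]; a,b=t,tp
    p,b=np.array(p,float),psi
    for i in range(0,len(pts),5):
        rows=[]
        for q,f in pts[i:i+5]:
            dl=q-p; l=ax(b)@dl[:2]; rows.append([op]+[round(float(v)*100,1)+0 for v in (l[0],l[1],-dl[2])]+[round(b-f,0)+0])
        print("[[%s]]"%", ".join(str(r) for r in rows))
        r=rows[-1]; p=p+np.r_[ax(b).T@np.array(r[1:3])/100,-r[3]/100]; b=b-r[4]
def arc(n=10,op=0,L=122,h=25,lo=0,hi=90):
    f=lambda t:(L-(L*np.cos(t)-h*np.sin(t)),-(L*np.sin(t)+h*np.cos(t)-h))
    th=np.radians(np.linspace(lo,hi,n+1)); c=np.array([f(t) for t in th])/10
    for i in range(0,n,5): print([[[op,round(a-c[i][0],1),0,round(b-c[i][1],1),0] for a,b in c[i+1:i+6]]])
HUE={'yel':(24,34),'grn':(50,80),'blu':(105,125),'amb':(5,14)}
def bl(d):
    hsv=cv2.cvtColor(d["img"],cv2.COLOR_RGB2HSV); out={}
    for n,(a,b) in HUE.items():
        m=cv2.inRange(hsv,(a,140,60),(b,255,255)); m[:,:290]=0; m[:130]=0; m[260:]=0
        m=cv2.morphologyEx(m,cv2.MORPH_CLOSE,np.ones((7,7),np.uint8))
        c,_=cv2.findContours(m,0,1)
        if c:
            k=max(c,key=cv2.contourArea); (u,v),s,g=cv2.minAreaRect(k); out[n]=(px(d,u,v,.04)[:2].round(4),np.round(s,1),round(g))
    for n in out: print(n,*out[n])
E
python3 -c "
from h import *
d=load('top'); bl(d)
print('roll',px(d,196/1.5,268/1.5,.23), 'slots',[rk(0.005,y).round(3) for y in (-.112,-.037,.037,.112)],'eye',rk(-.069,.156),'hook',rk(-.069,-.156))
plan([(.6083,-.2459,.25,-12),(.6083,-.2459,.10,-12)],8.5)
arc()
"
```

```text
yel [ 0.4574 -0.1287] [ 9.4 14.1] 32
grn [ 0.7212 -0.2431] [21.4  2.9] 11
blu [ 0.5683 -0.4059] [11.6 25.9] 63
amb [ 0.3351 -0.3114] [ 8.7 12.9] 49
roll [0.55178521 0.5376802  0.23      ] slots [array([0.651, 0.178]), array([0.618, 0.245]), array([0.586, 0.312]), array([0.553, 0.379])] eye [0.46748195 0.38671878] hook [0.60327406 0.10581933]
[[[8.5, -3.0, -3.2, 0.0, np.float64(4.0)], [8.5, -5.9, -6.4, 0.0, np.float64(8.0)], [8.5, -8.9, -9.5, 0.0, np.float64(12.0)], [8.5, -11.9, -12.7, 0.0, np.float64(16.0)], [8.5, -14.8, -15.9, 0.0, np.float64(20.0)]]]
[[[8.5, -3.9, -1.9, 0.0, np.float64(4.0)], [8.5, -7.8, -3.9, 0.0, np.float64(8.0)], [8.5, -11.6, -5.9, 0.0, np.float64(11.0)], [8.5, -15.5, -7.9, 0.0, np.float64(15.0)], [8.5, -19.4, -9.8, 0.0, np.float64(19.0)]]]
[[[8.5, -4.3, -0.6, 0.0, np.float64(4.0)], [8.5, -8.6, -1.2, 0.0, np.float64(8.0)], [8.5, -12.9, -1.8, 0.0, np.float64(12.0)], [8.5, -17.2, -2.5, -0.1, np.float64(16.0)], [8.5, -21.5, -3.1, -0.1, np.float64(20.0)]]]
[[[8.5, -4.2, 0.9, 0.0, np.float64(4.0)], [8.5, -8.5, 1.8, 0.0, np.float64(8.0)], [8.5, -12.7, 2.8, 0.0, np.float64(12.0)], [8.5, -17.0, 3.7, 0.0, np.float64(16.0)], [8.5, -21.2, 4.6, 0.0, np.float64(20.0)]]]
[[[8.5, -3.7, 2.3, 0.0, np.float64(4.0)], [8.5, -7.4, 4.6, 0.0, np.float64(7.0)], [8.5, -7.4, 4.6, 3.8, np.float64(7.0)], [8.5, -7.4, 4.6, 7.5, np.float64(7.0)], [8.5, -7.4, 4.6, 11.3, np.float64(7.0)]]]
[[[8.5, 0.0, 0.0, 3.7, np.float64(0.0)]]]
[[[0, np.float64(0.5), 0, np.float64(-1.9), 0], [0, np.float64(1.4), 0, np.float64(-3.6), 0], [0, np.float64(2.5), 0, np.float64(-5.3), 0], [0, np.float64(3.8), 0, np.float64(-6.7), 0], [0, np.float64(5.3), 0, np.float64(-7.9), 0]]]
[[[0, np.float64(1.7), 0, np.float64(-0.9), 0], [0, np.float64(3.5), 0, np.float64(-1.6), 0], [0, np.float64(5.5), 0, np.float64(-2.0), 0], [0, np.float64(7.4), 0, np.float64(-2.0), 0], [0, np.float64(9.4), 0, np.float64(-1.8), 0]]]
```

Emit:
servo_tool(increments=[[[8.5, -3.0, -3.2, 0, 4], [8.5, -5.9, -6.4, 0, 8], [8.5, -8.9, -9.5, 0, 12], [8.5, -11.9, -12.7, 0, 16], [8.5, -14.8, -15.9, 0, 20]]], newtons=30)

```text
t: 0.6
tool_pos: [0.2675, 0.4077, 0.2497]
tool_rot: [-0.962, -2.991, 0.001]
contact_force: [0.4, -0.4, -0.1]
opening: 0.0847
grip_force: 0.0
```

Emit:
servo_tool(increments=[[[8.5, -3.9, -1.9, 0, 4], [8.5, -7.8, -3.9, 0, 8], [8.5, -11.6, -5.9, 0, 11], [8.5, -15.5, -7.9, 0, 15], [8.5, -19.4, -9.8, 0, 19]]])

```text
t: 1.1
tool_pos: [0.3684, 0.2152, 0.25]
tool_rot: [1.442, 2.791, 0.0]
contact_force: [1.1, 0.5, 0.3]
opening: 0.0851
grip_force: 0.0
```

Emit:
servo_tool(increments=[[[8.5, -4.3, -0.6, 0, 4], [8.5, -8.6, -1.2, 0, 8], [8.5, -12.9, -1.8, 0, 12], [8.5, -17.2, -2.5, 0, 16], [8.5, -21.5, -3.1, 0, 20]]])

```text
t: 1.6
tool_pos: [0.468, 0.0221, 0.2499]
tool_rot: [-1.906, -2.497, -0.0]
contact_force: [0.9, 0.5, -0.2]
opening: 0.085
grip_force: 0.0
```

Emit:
servo_tool(increments=[[[8.5, -4.2, 0.9, 0, 4], [8.5, -8.5, 1.8, 0, 8], [8.5, -12.7, 2.8, 0, 12], [8.5, -17.0, 3.7, 0, 16], [8.5, -21.2, 4.6, 0, 20]]])

```text
t: 2.1
tool_pos: [0.5691, -0.1699, 0.2496]
tool_rot: [-2.31, -2.128, 0.0]
contact_force: [-0.4, 0.5, 0.2]
opening: 0.0849
grip_force: 0.0
```

```bash
cat >> h.py <<'E'
_pl=plan
BOX={'yel':(285,195,326,212),'grn':(304,154,345,175),'blu':(360,163,402,192),'amb':(332,220,372,245)}
def chg(d):
    o=np.load("pics/top_ref.npy",allow_pickle=True).item()["img"].astype(int); 
    print({n:round(float(np.abs(d["img"].astype(int)-o)[b[1]:b[3],b[0]:b[2]].mean()),1) for n,b in BOX.items()})
E
sed -i 's/round(b-f,0)+0\]/float(round(b-f,0))]/; s/round(a-c\[i\]\[0\],1),0,round(b-c\[i\]\[1\],1)/float(round(a-c[i][0],1)),0,float(round(b-c[i][1],1))/' h.py
cp pics/top.npy pics/top_ref.npy
python3 -c "
from h import *
chg(snap('top','t1.png')); st(); plan([(.6083,-.2459,.10,-12),(.6083,-.2459,.024,-12)],8.5)"
```

```text
{'yel': 34.5, 'grn': 43.7, 'blu': 7.5, 'amb': 19.4}
t 2.15 pos [ 0.5708 -0.175   0.2491] x [ 0.088  0.996 -0.004] y [ 0.996 -0.088  0.001] z [ 0.    -0.004 -1.   ] q [-0.42 -0.01  1.68 -0.    1.47 -0.33] F [-3.  -3.6  0.5] op 0.0849 g 0.0
[[[8.5, -1.7, 1.1, 3.7, 2.0], [8.5, -3.4, 2.2, 7.5, 3.0], [8.5, -5.0, 3.3, 11.2, 5.0], [8.5, -6.7, 4.4, 14.9, 7.0], [8.5, -6.7, 4.4, 18.7, 7.0]]]
[[[8.5, 0.0, 0.0, 3.8, -0.0]]]
```

Emit:
servo_tool(increments=[[[8.5, -1.7, 1.1, 2.0, 2], [8.5, -3.4, 2.2, 5, 4], [8.5, -5.0, 3.3, 8.5, 6], [8.5, -6.7, 4.4, 12, 7], [8.5, -6.7, 4.4, 16, 7]]])

```text
t: 2.65
tool_pos: [0.6083, -0.2404, 0.0896]
tool_rot: [2.433, 1.984, 0.001]
contact_force: [-0.1, 1.2, 0.7]
opening: 0.0848
grip_force: 0.0
```

Emit:
servo_tool(increments=[[[8.5, 0, 0, 3.0, 0], [8.5, 0, 0, 6.5, 0], [8.5, 0, 0, 6.5, 0]]])

```text
t: 2.95
tool_pos: [0.6026, -0.2359, 0.0185]
tool_rot: [-2.424, -1.98, 0.008]
contact_force: [-1.1, 0.3, -1.3]
opening: 0.0852
grip_force: 0.0
```

```bash
python3 -c "
from h import *
st(); d=snap('scene','s1.png',(120,100,340,250),3.6)
R=cv2.Rodrigues(np.array(d['rvec'],float))[0]"
```

```text
t 2.95 pos [ 0.6026 -0.2359  0.0185] x [0.199 0.98  0.004] y [ 0.98  -0.199 -0.012] z [-0.011  0.006 -1.   ] q [-0.49  0.35  1.69 -0.    1.12 -0.29] F [-1.1  0.3 -1.3] op 0.0852 g 0.0
```

View pics/s1.png

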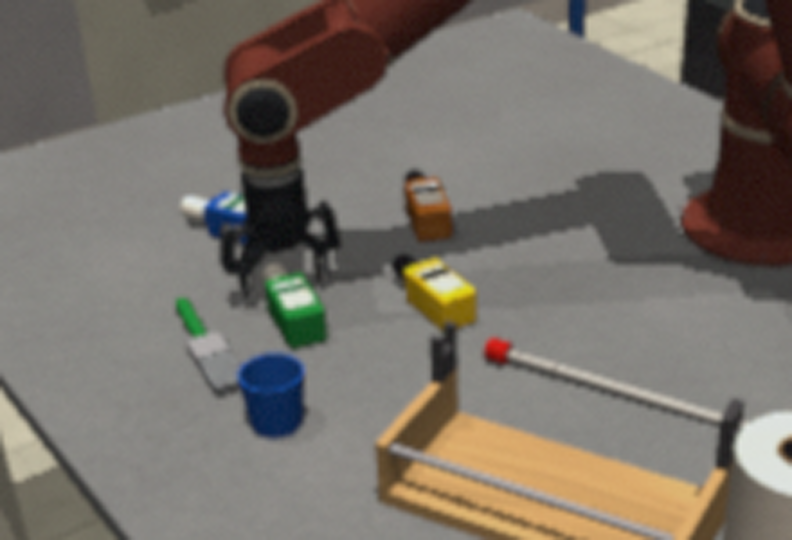

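The green bottle's cap lies between the open fingers, at about (275,275) in the crop. I'll let the arm settle before closing.

Emit:
servo_tool(increments=[[[8.5, 0, 0, 0, 0], [8.5, 0, 0, 0, 0], [8.5, 0, 0, 0, 0]]])

```text
t: 3.3
tool_pos: [0.6088, -0.2391, 0.028]
tool_rot: [2.43, 1.985, 0.003]
contact_force: [0.7, -0.8, 1.4]
opening: 0.0848
grip_force: 0.0
```

```bash
python3 -c "
from h import *
st()"
```

```text
t 3.3 pos [ 0.6088 -0.2391  0.028 ] x [ 0.199  0.98  -0.001] y [ 0.98  -0.199  0.004] z [ 0.004 -0.002 -1.   ] q [-0.49  0.34  1.68 -0.    1.12 -0.29] F [ 0.7 -0.8  1.4] op 0.0848 g 0.0
```

Emit:
servo_tool(increments=[[[8.5, -0.7, 0, 0.4, 0], [8.5, -0.7, 0, 0.4, 0], [0, -0.7, 0, 0.4, 0], [0, -0.7, 0, 0.4, 0], [0, -0.7, 0, 0.4, 0]]], newtons=30)

```text
t: 3.8
tool_pos: [0.6059, -0.2452, 0.0213]
tool_rot: [-2.433, -1.987, 0.0]
contact_force: [0.7, -0.2, -0.6]
opening: 0.0435
grip_force: 0.0
```

Emit:
servo_tool(increments=[[[0, 0, 0, 0, 0], [0, 0, 0, 0, 0], [0, 0, 0, 0, 0], [0, 0, 0, 0, 0]]])

```text
t: 4.2
tool_pos: [0.6061, -0.2452, 0.0215]
tool_rot: [2.433, 1.987, 0.0]
contact_force: [-0.5, -0.3, 1.3]
opening: 0.0299
grip_force: 28.9
```

Emit:
servo_tool(increments=[[[0, 0.5, 0, -1.9, 0], [0, 1.4, 0, -3.6, 0], [0, 2.5, 0, -5.3, 0], [0, 3.8, 0, -6.7, 0], [0, 5.3, 0, -7.9, 0]]])

```text
t: 4.7
tool_pos: [0.6173, -0.1923, 0.1027]
tool_rot: [2.431, 1.986, 0.002]
contact_force: [0.2, -0.3, -0.5]
opening: 0.0288
grip_force: 31.0
```

Emit:
servo_tool(increments=[[[0, 1.7, 0, -0.9, 0], [0, 3.5, 0, -1.6, 0], [0, 5.5, 0, -2.0, 0], [0, 7.4, 0, -2.0, 0], [0, 9.4, 0, -1.8, 0]]])

```text
t: 5.2
tool_pos: [0.6354, -0.0993, 0.1182]
tool_rot: [-2.432, -1.988, 0.0]
contact_force: [-0.3, 0.7, -1.0]
opening: 0.0287
grip_force: 31.0
```

Emit:
servo_tool(increments=[[[0, 0, 0, 0, 0], [0, 0, 0, 0, 0], [0, 0, 0, 0, 0]]])

```text
t: 5.5
tool_pos: [0.635, -0.1014, 0.1179]
tool_rot: [-2.433, -1.987, 0.001]
contact_force: [-0.6, 0.4, -1.3]
opening: 0.029
grip_force: 31.0
```

```bash
python3 -c "
from h import *
st(); d=snap('scene','s2.png',(120,100,340,250),3.6)"
```

```text
t 5.5 pos [ 0.635  -0.1014  0.1179] x [ 0.2   0.98 -0.  ] y [ 0.98  -0.2   -0.001] z [-0.001 -0.    -1.   ] q [-0.27  0.21  1.67 -0.    1.26 -0.07] F [-0.6  0.4 -1.3] op 0.029 g 31.0
```

View pics/s2.png

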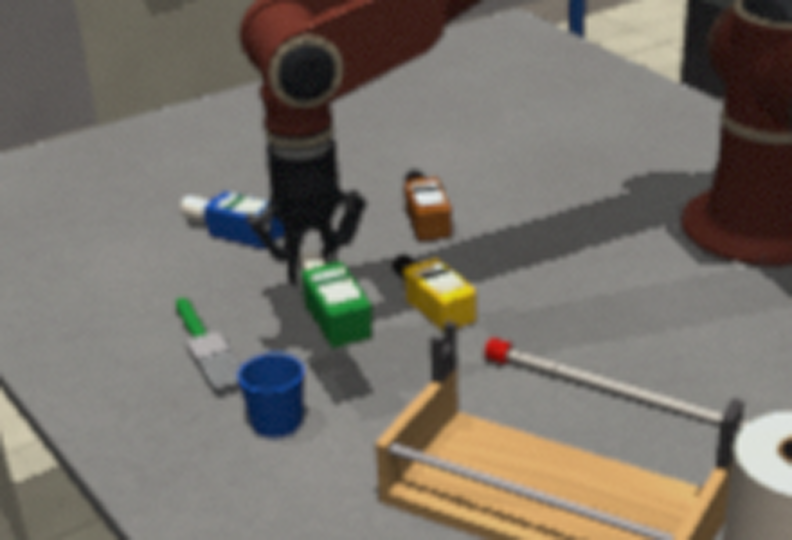

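The green bottle is gripped but came up still horizontal, at about (340,300), because the pads hold it rigidly. I'll lower it and slacken the grip so it pivots.

Emit:
servo_tool(increments=[[[0, 0, 0, 1.5, 0], [0, 0, 0, 3, 0], [0, 0, 0, 4.5, 0], [0, 0, 0, 4.5, 0], [0, 0, 0, 4.5, 0]]], newtons=20)

```text
t: 6.05
tool_pos: [0.6345, -0.1011, 0.0718]
tool_rot: [-2.432, -1.986, 0.002]
contact_force: [1.3, 0.2, -1.4]
opening: 0.0291
grip_force: 30.9
```

Emit:
servo_tool(increments=[[[2.8, 0, 0, 0, 0], [2.8, 0, 0, 0, 0]]])

```text
t: 6.25
tool_pos: [0.636, -0.1014, 0.0743]
tool_rot: [2.432, 1.987, 0.002]
contact_force: [-0.0, 0.6, -1.2]
opening: 0.029
grip_force: 30.9
```

Emit:
servo_tool(increments=[[[2.9, 0, 0, 0, 0], [2.9, 0, 0, 0, 0]]])

```text
t: 6.45
tool_pos: [0.6356, -0.1013, 0.0739]
tool_rot: [2.432, 1.987, 0.001]
contact_force: [0.2, -0.6, -2.1]
opening: 0.0292
grip_force: 30.0
```

```bash
python3 -c "
from h import *
st(); print(ctrl.get_obs()['wrist_torque'])
d=snap('scene','s3.png',(180,140,260,210),5)"
```

```text
t 6.45 pos [ 0.6356 -0.1013  0.0739] x [ 0.2   0.98 -0.  ] y [ 0.98  -0.2    0.001] z [ 0.001 -0.    -1.   ] q [-0.27  0.26  1.69 -0.    1.19 -0.07] F [ 0.2 -0.6 -2.1] op 0.0292 g 30.0
[-0.11028097 -0.02155737  0.01786224]
```

View pics/s3.png

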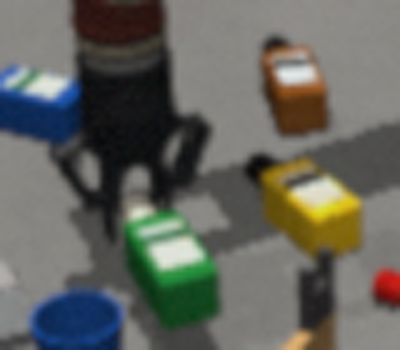

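The bottle is still horizontal, at about (172,265). I'll ease the opening up in small steps.

Emit:
servo_tool(increments=[[[2.95, 0, 0, 0, 0], [2.95, 0, 0, 0, 0]]], newtons=20)

```text
t: 6.7
tool_pos: [0.6353, -0.1012, 0.0734]
tool_rot: [2.433, 1.987, 0.0]
contact_force: [-0.2, -0.7, -1.4]
opening: 0.0295
grip_force: 12.8
```

Emit:
servo_tool(increments=[[[3.0, 0, 0, 0, 0], [3.0, 0, 0, 0, 0]]])

```text
t: 6.9
tool_pos: [0.6355, -0.1013, 0.0737]
tool_rot: [2.433, 1.987, 0.001]
contact_force: [0.4, 1.1, 0.6]
opening: 0.0302
grip_force: 0.0
```

```bash
python3 -c "
from h import *
st(); print(ctrl.get_obs()['wrist_torque'])"
```

```text
t 6.9 pos [ 0.6355 -0.1013  0.0737] x [0.2  0.98 0.  ] y [ 0.98  -0.2    0.001] z [ 0.001 -0.    -1.   ] q [-0.27  0.26  1.69  0.    1.19 -0.07] F [0.4 1.1 0.6] op 0.0302 g 0.0
[-0.004744    0.00632648 -0.0298352 ]
```

```bash
python3 -c "
from h import *
d=snap('scene','s4.png',(180,140,260,210),6)"
```

```text
(no output)
```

View pics/s4.png

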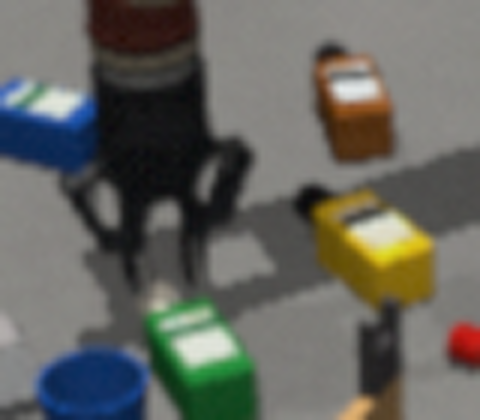

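The green bottle dropped back onto the counter, lying. In the 6x crop its cap is at (158,297), and its top face has corners at (150,318), (210,298), (252,372) and (190,395).

```bash
python3 -c "
from h import *
d=load('scene'); S=lambda x,y:((x+.5)/6-.5+180,(y+.5)/6-.5+140)
print('cap',px(d,*S(158,297),.03)); c=[px(d,*S(*p),.05)[:2] for p in ((150,318),(210,298),(252,372),(190,395))]
print(np.round(c,4)); v=(c[0]+c[1]-c[2]-c[3])/2; print(np.linalg.norm(v),np.degrees(np.arctan2(v[1],v[0])))"
```

```text
cap [ 0.62969873 -0.12927294  0.03      ]
[[ 0.6617 -0.0833]
 [ 0.616  -0.0793]
 [ 0.6409  0.0127]
 [ 0.6869  0.0098]]
0.09587318845499139 -105.13697556645613
```

Emit:
servo_tool(increments=[[[5, -0.6, -0.2, 0, 3], [5, -0.6, -0.2, 2, 3], [5, -0.6, -0.2, 3.5, 3], [5, -0.6, -0.2, 4.8, 3], [5, -0.6, -0.2, 5.0, 3]]])

```text
t: 7.45
tool_pos: [0.6303, -0.1061, 0.0204]
tool_rot: [-2.481, -1.921, 0.004]
contact_force: [0.3, 0.7, -0.1]
opening: 0.0501
grip_force: 0.0
```

Emit:
servo_tool(increments=[[[2.8, 0, 0, 0, 0], [2.8, 0, 0, 0, 0], [2.8, 0, 0, 0, 0], [2.8, 0, 0, 0, 0]]])

```text
t: 7.85
tool_pos: [0.6325, -0.1068, 0.0239]
tool_rot: [2.484, 1.923, 0.001]
contact_force: [0.2, -0.3, -0.7]
opening: 0.0294
grip_force: 19.6
```

Emit:
servo_tool(increments=[[[2.8, 0, 0, -1, 0], [2.8, -3, 0, -1, 0], [2.8, -6, 0, -1, 0], [2.8, -9, 0, -1, 0], [2.8, -12, 0, -1, 0]]])

```text
t: 8.35
tool_pos: [0.602, -0.2241, 0.0344]
tool_rot: [2.483, 1.923, 0.001]
contact_force: [-0.1, 0.9, -1.9]
opening: 0.0294
grip_force: 20.2
```

Emit:
servo_tool(increments=[[[2.8, 0, 0, 0, 0], [2.8, 0, 0, 0.5, 0], [2.8, 0, 0, 0.9, 0], [2.8, 0, 0, 0.9, 0]]])

```text
t: 8.75
tool_pos: [0.6019, -0.2217, 0.0236]
tool_rot: [-2.482, -1.924, 0.0]
contact_force: [0.1, 0.3, 0.4]
opening: 0.0291
grip_force: 20.2
```

Emit:
servo_tool(increments=[[[2.96, 0, 0, 0, 0], [2.96, 0, 0, 0, 0], [2.96, 0, 0, 0, 0]]])

```text
t: 9.05
tool_pos: [0.6022, -0.2224, 0.0244]
tool_rot: [2.484, 1.924, 0.0]
contact_force: [0.8, 0.2, -0.0]
opening: 0.0296
grip_force: 9.9
```

```bash
python3 -c "
from h import *
st(); d=load('top');print(px(d,282.5,135,.07)); print(ctrl.get_obs()['wrist_torque'])"
```

```text
t 9.05 pos [ 0.6022 -0.2224  0.0244] x [0.25  0.968 0.   ] y [ 0.968 -0.25   0.   ] z [ 0.  0. -1.] q [-0.47  0.32  1.71  0.    1.11 -0.22] F [ 0.8  0.2 -0. ] op 0.0296 g 9.9
[ 0.73775111 -0.02353605  0.07      ]
[ 0.10422772 -0.00241157  0.03518119]
```

Emit:
servo_tool(increments=[[[2.97, 0, 0, 0, 0], [2.97, 0, 0, 0, 0], [2.97, 0.2, 0, -0.9, 0], [2.97, 0.5, 0, -1.9, 0], [2.97, 0.9, 0, -2.8, 0]]])

```text
t: 9.55
tool_pos: [0.6047, -0.2142, 0.0537]
tool_rot: [2.484, 1.922, 0.001]
contact_force: [0.5, 0.9, -1.3]
opening: 0.0296
grip_force: 6.6
```

Emit:
servo_tool(increments=[[[2.97, 0.5, 0, -0.8, 0], [2.97, 1.0, 0, -1.7, 0], [2.97, 1.6, 0, -2.5, 0], [2.97, 1.6, 0, -2.5, 0]]])

```text
t: 9.95
tool_pos: [0.6094, -0.1982, 0.0792]
tool_rot: [2.481, 1.923, 0.002]
contact_force: [-0.9, -1.3, 0.3]
opening: 0.0298
grip_force: 7.1
```

```bash
python3 -c "
from h import *
st(); print(ctrl.get_obs()['wrist_torque'])"
```

```text
t 9.95 pos [ 0.6094 -0.1982  0.0792] x [ 0.25   0.968 -0.   ] y [ 0.968 -0.25   0.003] z [ 0.003 -0.001 -1.   ] q [-0.43  0.24  1.7   0.    1.19 -0.18] F [-0.9 -1.3  0.3] op 0.0298 g 7.1
[-0.11008656  0.02671099 -0.02796667]
```

```bash
cat >> h.py <<'E'
def tilt(color,cam='scene',L=.122):
    """tilt of held bottle: 0 lying (base along tool +x), 90 upright"""
    d=ctrl.get_image(cam); np.save('pics/last_%s.npy'%cam,d,allow_pickle=True); p,psi=cur(); hsv=cv2.cvtColor(d["img"],cv2.COLOR_RGB2HSV); a,b=HUE[color]
    m=cv2.inRange(hsv,(a,100,40),(b,255,255)); res=[]
    ex=np.r_[ax(psi)[0],0]; ey=np.r_[ax(psi)[1],0]; ez=np.array([0,0,1.])
    for th in range(-15,111,5):
      for dl in (-.01,0,.01):
        t=np.radians(th); u=ex*np.cos(t)-ez*np.sin(t); w=ex*np.sin(t)+ez*np.cos(t)
        P=[p+u*l+w*s1*.025+ey*s2*.025 for l in (L+dl-.090,L+dl) for s1 in(-1,1) for s2 in(-1,1)]
        h=cv2.convexHull(proj(d,P).astype(np.float32)).astype(np.int32); M=np.zeros(m.shape,np.uint8); cv2.fillConvexPoly(M,h,255)
        x,y,w_,h_=cv2.boundingRect(h); R=np.zeros_like(M); R[max(0,y-25):y+h_+25,max(0,x-25):x+w_+25]=255
        mm=cv2.morphologyEx(m&R,cv2.MORPH_CLOSE,np.ones((7,7),np.uint8))
        res.append((round((M&mm).astype(bool).sum()/((M|mm).astype(bool).sum()+1),3),th,dl))
    print(color,cam,sorted(res)[::-1][:3])
E
python3 -c "
from h import *
tilt('grn'); tilt('grn','top')"
```

```text
grn scene [(np.float64(0.535), 30, -0.01), (np.float64(0.529), 25, -0.01), (np.float64(0.529), 15, 0)]
grn top [(np.float64(0.206), 50, 0), (np.float64(0.2), 55, 0.01), (np.float64(0.199), 50, 0.01)]
```

```bash
python3 - <<'E'
s=open('h.py').read()
s=s.replace("        res.append((round((M&mm)","        c=[k for k in cv2.findContours(mm,0,1)[0] if cv2.contourArea(k)>15]\n        if c: mm=np.zeros_like(mm); cv2.fillConvexPoly(mm,cv2.convexHull(np.vstack(c)),255)\n        res.append((round(float((M&mm)").replace("((M|mm).astype(bool).sum()+1),3)","((M|mm).astype(bool).sum()+1)),3)")
s=s.replace("(M&mm).astype(bool).sum()/((M","(M&mm).astype(bool).sum()/((M")
open('h.py','w').write(s)
E
python3 -c "
from h import *
tilt('grn')
d=np.load('pics/last_scene.npy',allow_pickle=True).item()
cv2.imwrite('pics/s5.png',cv2.resize(d['img'][100:210,140:260],None,fx=5,fy=5,interpolation=2)[:,:,::-1])"
```

```text
grn scene [(0.423, 85, -0.01), (0.417, 90, -0.01), (0.416, 80, -0.01)]
```

View pics/s5.png

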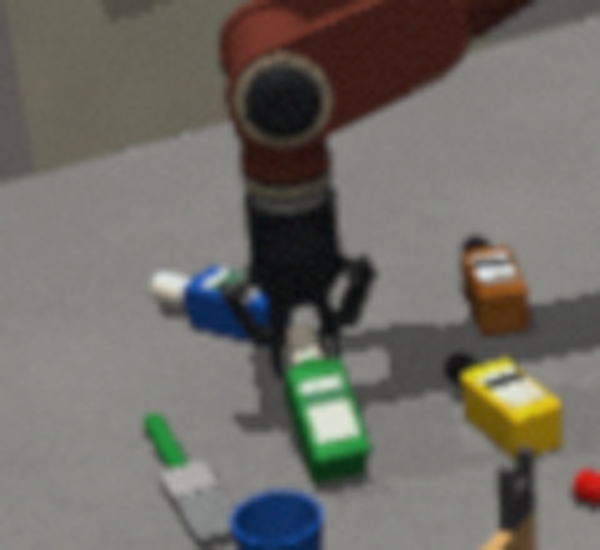

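It works: at about 7 N the green bottle is tilting, cap up at about (303,345) and base on the counter at about (330,470). I'll continue the arc.

```bash
python3 -c "
from h import *
arc(10,2.97,lo=27); arc(15,2.97)"
```

```text
[[[2.97, 0.9, 0, -1.0, 0], [2.97, 1.9, 0, -1.9, 0], [2.97, 3.0, 0, -2.7, 0], [2.97, 4.2, 0, -3.4, 0], [2.97, 5.5, 0, -3.9, 0]]]
[[[2.97, 1.3, 0, -0.4, 0], [2.97, 2.7, 0, -0.6, 0], [2.97, 4.0, 0, -0.7, 0], [2.97, 5.4, 0, -0.7, 0], [2.97, 6.7, 0, -0.5, 0]]]
[[[2.97, 0.3, 0, -1.3, 0], [2.97, 0.8, 0, -2.5, 0], [2.97, 1.4, 0, -3.6, 0], [2.97, 2.1, 0, -4.7, 0], [2.97, 2.9, 0, -5.8, 0]]]
[[[2.97, 0.9, 0, -0.9, 0], [2.97, 1.9, 0, -1.8, 0], [2.97, 3.0, 0, -2.5, 0], [2.97, 4.2, 0, -3.1, 0], [2.97, 5.4, 0, -3.6, 0]]]
[[[2.97, 1.3, 0, -0.3, 0], [2.97, 2.5, 0, -0.6, 0], [2.97, 3.8, 0, -0.6, 0], [2.97, 5.1, 0, -0.6, 0], [2.97, 6.4, 0, -0.4, 0]]]
```

Emit:
servo_tool(increments=[[[2.97, 0.9, 0, -1.0, 0], [2.97, 1.9, 0, -1.9, 0], [2.97, 3.0, 0, -2.7, 0], [2.97, 4.2, 0, -3.4, 0], [2.97, 5.5, 0, -3.9, 0]]])

```text
t: 10.6
tool_pos: [0.6226, -0.1442, 0.1173]
tool_rot: [2.483, 1.923, 0.001]
contact_force: [-0.1, -0.4, -1.3]
opening: 0.0297
grip_force: 8.0
```

Emit:
servo_tool(increments=[[[2.97, 1.3, 0, -0.4, 0], [2.97, 2.7, 0, -0.6, 0], [2.97, 4.0, 0, -0.7, 0], [2.97, 5.4, 0, -0.7, 0], [2.97, 6.7, 0, -0.4, 0]]])

```text
t: 11.1
tool_pos: [0.6393, -0.0793, 0.1204]
tool_rot: [2.484, 1.923, 0.001]
contact_force: [0.1, -0.6, -1.0]
opening: 0.0299
grip_force: 8.0
```

Emit:
servo_tool(increments=[[[2.97, 0, 0, 0, 0], [2.97, 0, 0, 0.2, 0], [2.97, 0, 0, 0.4, 0], [2.97, 0, 0, 0.4, 0]]])

```text
t: 11.5
tool_pos: [0.6384, -0.0811, 0.1157]
tool_rot: [-2.484, -1.922, 0.001]
contact_force: [-0.4, -0.4, -1.3]
opening: 0.0296
grip_force: 8.0
```

```bash
python3 -c "
from h import *
st()
d=snap('scene','s6.png',(140,100,260,210),5)"
```

```text
t 11.5 pos [ 0.6384 -0.0811  0.1157] x [ 0.251  0.968 -0.   ] y [ 0.968 -0.251 -0.001] z [-0.001  0.    -1.   ] q [-0.24  0.21  1.67 -0.    1.26  0.01] F [-0.4 -0.4 -1.3] op 0.0296 g 8.0
```

View pics/s6.png

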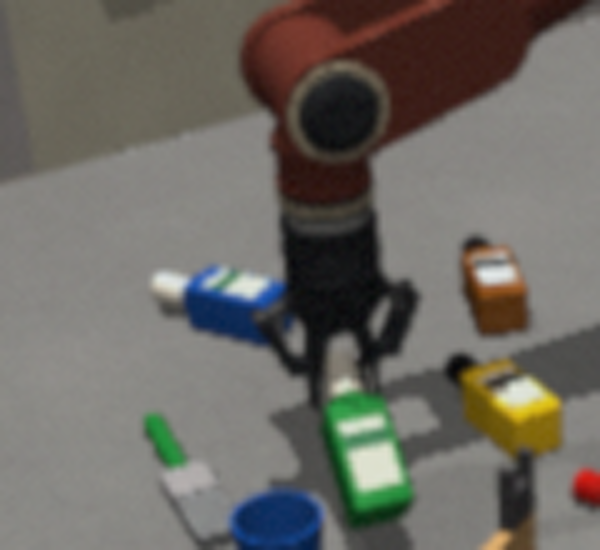

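The green bottle hangs in the grip tilted about 35-40° (cap at (342,370), base at (370,510)), and friction stopped it. I'll raise it a little and slacken to about 3.5 N so gravity finishes the swing.

Emit:
servo_tool(increments=[[[2.97, 0, 0, -1, 0], [2.97, 0, 0, -1.6, 0], [2.98, 0, 0, -1.6, 0], [2.98, 0, 0, -1.6, 0], [2.98, 0, 0, -1.6, 0]]])

```text
t: 12.05
tool_pos: [0.6388, -0.0805, 0.1323]
tool_rot: [-2.484, -1.923, 0.0]
contact_force: [0.2, 0.7, -1.7]
opening: 0.0299
grip_force: 5.0
```

```bash
cat >> h.py <<'E'
def low(color,box,cam='scene'):
    d=ctrl.get_image(cam); hsv=cv2.cvtColor(d["img"],cv2.COLOR_RGB2HSV); a,b=HUE[color]; x0,y0,x1,y1=box
    m=cv2.inRange(hsv,(a,100,40),(b,255,255))[y0:y1,x0:x1]; c=max(cv2.findContours(cv2.morphologyEx(m,3,np.ones((7,7))),0,1)[0],key=cv2.contourArea)
    r=cv2.boundingRect(c); (u,v),s,g=cv2.minAreaRect(c); print(color,'bbox',r[0]+x0,r[1]+y0,r[2],r[3],'rect',np.round(s),round(g))
    p,psi=cur(); ex=np.r_[ax(psi)[0],0]; ey=np.r_[ax(psi)[1],0]; ez=np.array([0,0,1.])
    for th in (0,20,30,40,50,60,70,80,90):
        t=np.radians(th); U=ex*np.cos(t)-ez*np.sin(t); w=ex*np.sin(t)+ez*np.cos(t)
        P=proj(d,[p+U*l+w*s1*.025+ey*s2*.025 for l in (.032,.122) for s1 in(-1,1) for s2 in(-1,1)])
        print(th,np.r_[P.min(0),np.ptp(P,0)].round(0).astype(int),end=' ')
    print()
E
python3 -c "
from h import *
st(); low('grn',(190,150,240,215))"
```

```text
t 12.05 pos [ 0.6388 -0.0805  0.1323] x [0.251 0.968 0.   ] y [ 0.968 -0.251 -0.   ] z [-0.  0. -1.] q [-0.24  0.19  1.66  0.    1.29  0.01] F [ 0.2  0.7 -1.7] op 0.0299 g 5.0
grn bbox 204 175 18 27 rect [26. 14.] 75
0 [204 171  20  25] 20 [204 175  20  28] 30 [204 176  20  28] 40 [204 178  20  28] 50 [203 179  20  26] 60 [203 180  19  25] 70 [202 179  19  26] 80 [202 178  18  27] 90 [201 176  17  27]
```

```bash
cat >> h.py <<'E'
def tq(n=5):
    a=[]
    for i in range(n):
        o=ctrl.get_obs(); p,psi=cur(); a.append(np.r_[ax(psi)@np.array(o["wrist_torque"])[:2],o["contact_force"][2],o["grip_force"]])
        if i<n-1: ctrl.get_image("top")
    a=np.array(a); print("tq x,y, Fz, grip",a.mean(0).round(3),"sd",a.std(0).round(3), "ang~",np.degrees(np.arccos(np.clip(-a[:,1].mean()/.105,-1,1))).round())
E
python3 -c "
from h import *
tq()"
```

```text
tq x,y, Fz, grip [ 0.025 -0.06  -1.176  5.332] sd [0.032 0.016 0.29  0.087] ang~ 55.0
```

Emit:
servo_tool(increments=[[[2.985, 0, 0, 0, 0], [2.985, 0, 0, 0, 0], [2.985, 0, 0, 0, 0]]])

```text
t: 12.6
tool_pos: [0.6389, -0.0805, 0.1323]
tool_rot: [-2.484, -1.923, -0.0]
contact_force: [0.8, -0.9, -0.9]
opening: 0.0296
grip_force: 3.8
```

```bash
python3 -c "
from h import *
tq()"
```

```text
tq x,y, Fz, grip [-0.011 -0.047 -0.982  3.918] sd [0.018 0.035 0.167 0.041] ang~ 63.0
```

Emit:
servo_tool(increments=[[[2.99, 0, 0, 0, 0], [2.99, 0, 0, 0.3, 0], [2.99, 0, 0, 0.6, 0], [2.99, 0, 0, 0.6, 0], [2.99, 0, 0, 0.6, 0]]])

```text
t: 13.3
tool_pos: [0.6387, -0.0805, 0.1259]
tool_rot: [-2.484, -1.923, 0.001]
contact_force: [0.0, -0.0, -0.7]
opening: 0.0299
grip_force: 2.2
```

```bash
python3 -c "
from h import *
st();tq(4)"
```

```text
t 13.3 pos [ 0.6387 -0.0805  0.1259] x [0.251 0.968 0.   ] y [ 0.968 -0.251 -0.001] z [-0.001  0.    -1.   ] q [-0.24  0.2   1.67  0.    1.28  0.01] F [ 0.  -0.  -0.7] op 0.0299 g 2.2
tq x,y, Fz, grip [ 9.000e-03  1.000e-03 -1.274e+00  2.232e+00] sd [0.024 0.022 0.553 0.   ] ang~ 90.0
```

Emit:
servo_tool(increments=[[[2.99, 0.3, 0, 0.2, 0], [2.99, 0.8, 0, 0.4, 0], [2.99, 1.3, 0, 0.6, 0], [2.99, 1.8, 0, 0.6, 0], [2.99, 2.3, 0, 0.6, 0]]])

```text
t: 13.95
tool_pos: [0.6447, -0.0577, 0.1202]
tool_rot: [-2.484, -1.923, 0.0]
contact_force: [0.7, -0.5, -0.8]
opening: 0.0299
grip_force: 2.2
```

```bash
python3 -c "
from h import *
st();tq(4)"
```

```text
t 13.95 pos [ 0.6447 -0.0577  0.1202] x [0.25  0.968 0.   ] y [ 0.968 -0.25  -0.   ] z [-0.  0. -1.] q [-0.2   0.21  1.66  0.    1.27  0.05] F [ 0.7 -0.5 -0.8] op 0.0299 g 2.2
tq x,y, Fz, grip [ 0.005 -0.    -1.538  2.207] sd [0.024 0.021 0.592 0.001] ang~ 90.0
```

```bash
python3 -c "
from h import *
x,y=rk(.005,-.112); print(x,y)
plan([(.645,-.058,.30,None),(x,y,.30,PSI),(x,y,.16,PSI)],0,step=.04)"
```

```text
0.6507474769867116 0.17764045309981596
[[[0, 0.0, 0.0, -3.6, 0.0], [0, 0.0, 0.0, -7.2, 0.0], [0, 0.0, 0.0, -10.8, 0.0], [0, 0.0, 0.0, -14.4, 0.0], [0, 0.0, 0.0, -18.0, 0.0]]]
[[[0, 3.8, -0.9, 0.0, -7.0], [0, 7.6, -1.7, 0.0, -13.0], [0, 11.5, -2.6, 0.0, -20.0], [0, 15.3, -3.5, 0.0, -27.0], [0, 19.1, -4.4, 0.0, -34.0]]]
[[[0, 3.7, 1.4, 0.0, -6.0], [0, 3.7, 1.4, 3.5, -6.0], [0, 3.7, 1.4, 7.0, -6.0], [0, 3.7, 1.4, 10.5, -6.0], [0, 3.7, 1.4, 14.0, -6.0]]]
```

Emit:
servo_tool(increments=[[[0, 0, 0, 0, 0], [0, 0, 0, 0, 0], [0, 0, 0, -4, 0], [0, 0, 0, -8, 0], [0, 0, 0, -12, 0]]], newtons=40)

```text
t: 14.6
tool_pos: [0.6442, -0.0585, 0.2413]
tool_rot: [-2.484, -1.922, 0.001]
contact_force: [0.5, -0.5, -0.6]
opening: 0.0291
grip_force: 39.9
```

Emit:
servo_tool(increments=[[[0, 0, 0, -3, 0], [0, 0, 0, -6, 0], [0, 0, 0, -6, 0]]])

```text
t: 14.9
tool_pos: [0.6468, -0.0589, 0.3071]
tool_rot: [2.478, 1.918, 0.011]
contact_force: [0.4, 0.5, 0.3]
opening: 0.0291
grip_force: 40.1
```

Emit:
servo_tool(increments=[[[0, 3.8, -0.9, 0, -7], [0, 7.6, -1.7, 0, -13], [0, 11.5, -2.6, 0, -20], [0, 15.3, -3.5, 0, -27], [0, 19.1, -4.4, 0, -34]]])

```text
t: 15.4
tool_pos: [0.6493, 0.1389, 0.2983]
tool_rot: [-1.807, -2.568, 0.002]
contact_force: [0.4, 0.7, -1.4]
opening: 0.0292
grip_force: 40.1
```

Emit:
servo_tool(increments=[[[0, 3.7, 1.4, 0, -6], [0, 3.7, 1.4, 0, -6], [0, 3.7, 1.4, 0, -6]]])

```text
t: 15.7
tool_pos: [0.6502, 0.1777, 0.2984]
tool_rot: [-1.675, -2.656, 0.003]
contact_force: [0.6, -0.2, -1.4]
opening: 0.0288
grip_force: 40.1
```

```bash
python3 -c "
from h import *
o,R=st(); tq(3)
x,y=rk(.005,-.112)
plan([(x,y,.15,PSI)],0,step=.03)"
```

```text
t 15.7 pos [0.6502 0.1777 0.2984] x [-0.431  0.902  0.   ] y [ 0.902  0.431 -0.003] z [-0.002 -0.001 -1.   ] q [ 0.16  0.14  1.43 -0.    1.56 -0.29] F [ 0.6 -0.2 -1.4] op 0.0288 g 40.1
tq x,y, Fz, grip [ 3.0000e-03 -6.0000e-03 -1.4470e+00  4.0112e+01] sd [0.02  0.025 0.216 0.   ] ang~ 87.0
[[[0, 0.0, 0.0, 3.0, -0.0], [0, 0.0, 0.0, 6.0, -0.0], [0, 0.1, 0.0, 8.9, -0.0], [0, 0.1, 0.1, 11.9, -0.0], [0, 0.1, 0.1, 14.9, -0.0]]]
```

Now I'll lower it over the slot and feel for the board.

Emit:
servo_tool(increments=[[[0, 0, 0, 4, 0], [0, 0, 0, 8, 0], [0, 0, 0, 11, 0], [0, 0, 0, 14, 0], [0, 0, 0, 15, 0]]])

```text
t: 16.3
tool_pos: [0.6484, 0.1752, 0.1454]
tool_rot: [-1.677, -2.65, 0.008]
contact_force: [-0.2, 0.5, -1.5]
opening: 0.029
grip_force: 40.1
```

Emit:
servo_tool(increments=[[[2.98, 0, 0, 0, 0], [2.98, 0, 0, 0.3, 0], [2.98, 0, 0, 0.6, 0], [2.98, 0, 0, 0.9, 0], [2.98, 0, 0, 0.9, 0]]])

```text
t: 16.8
tool_pos: [0.651, 0.1773, 0.1418]
tool_rot: [1.676, 2.656, 0.001]
contact_force: [-0.2, -0.0, -2.3]
opening: 0.03
grip_force: 5.3
```

Emit:
servo_tool(increments=[[[2.98, 0, 0, 0.2, 0], [2.98, 0, 0, 0.4, 0], [2.98, 0, 0, 0.6, 0], [2.98, 0, 0, 0.6, 0]]])

```text
t: 17.2
tool_pos: [0.6515, 0.1775, 0.1374]
tool_rot: [1.676, 2.656, 0.002]
contact_force: [-2.2, 0.8, 4.4]
opening: 0.0298
grip_force: 6.6
```

```bash
python3 -c "
from h import *
o,R=st(); tq(3)"
```

```text
t 17.2 pos [0.6515 0.1775 0.1374] x [-0.43   0.903 -0.   ] y [0.903 0.43  0.002] z [ 0.002  0.    -1.   ] q [ 0.16  0.25  1.58  0.    1.3  -0.29] F [-2.2  0.8  4.4] op 0.0298 g 6.6
tq x,y, Fz, grip [0.372 0.133 5.074 6.56 ] sd [0.026 0.015 0.592 0.005] ang~ 180.0
```

Emit:
servo_tool(increments=[[[2.98, 0, 0, -0.2, 0], [2.98, 0, 0, -0.2, 0], [3.3, 0, 0, -0.2, 0], [3.8, 0, 0, -0.2, 0], [4.6, 0, 0, -0.2, 0]]])

```text
t: 17.8
tool_pos: [0.6507, 0.1772, 0.1371]
tool_rot: [-1.677, -2.657, 0.0]
contact_force: [-0.6, -0.4, 0.8]
opening: 0.0459
grip_force: 0.0
```

Emit:
servo_tool(increments=[[[4.6, 0, 0, -2, 0], [4.6, 0, 0, -5, 0], [4.6, 0, 0, -9, 0], [4.6, 0, 0, -13, 0], [4.6, 0, 0, -16, 0]]])

```text
t: 18.3
tool_pos: [0.6513, 0.1773, 0.3006]
tool_rot: [1.675, 2.655, 0.003]
contact_force: [-0.5, 1.3, 0.7]
opening: 0.0463
grip_force: 0.0
```

```bash
python3 -c "
from h import *
o,R=st()
d=snap('top','t2.png'); e=snap('scene','s.png')
a=cv2.resize(d['img'][135:255,150:290],None,fx=4.2,fy=4.2,interpolation=2); b=cv2.resize(e['img'][160:280,180:350],None,fx=3.8,fy=3.8,interpolation=2)[:,:,:]
h=504; b=cv2.resize(b,(int(b.shape[1]*1),h))[:, :] ; c=np.hstack([a[:h,:300*2-200],b[:,:400]])
cv2.imwrite('pics/c2.png',c[:,:800,::-1]); print(a.shape,b.shape,c.shape)"
```

```text
t 18.3 pos [0.6513 0.1773 0.3006] x [-0.43   0.903 -0.001] y [0.903 0.43  0.003] z [ 0.003  0.001 -1.   ] q [ 0.16  0.14  1.43  0.    1.56 -0.29] F [-0.5  1.3  0.7] op 0.0463 g 0.0
(504, 588, 3) (504, 646, 3) (504, 800, 3)
```

View pics/c2.png

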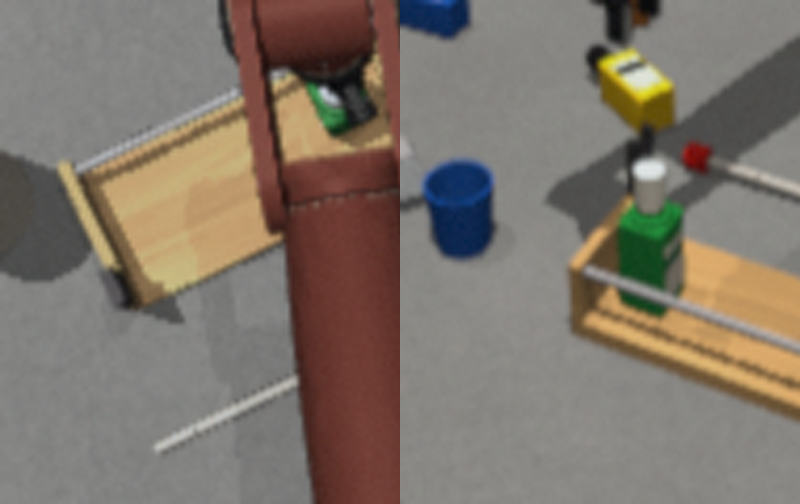

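Green stands upright on the board, near the hook end: cap at (650,185) in the right half, and the bar and yellow look undisturbed.

```bash
python3 -c "
from h import *
chg(load('top'))
g=np.radians(-92); p=np.array([.4679,-.0447])+.122*np.array([np.cos(g),np.sin(g)]); print(p)
plan([(p[0],p[1],.28,-2),(p[0],p[1],.08,-2)],8.5,step=.045)"
```

```text
{'yel': 9.6, 'grn': 30.2, 'blu': 6.3, 'amb': 5.9}
[ 0.46364226 -0.16662568]
[[[8.5, -2.5, -3.5, 0.3, 3.0], [8.5, -5.1, -7.1, 0.5, 6.0], [8.5, -7.6, -10.6, 0.8, 9.0], [8.5, -10.2, -14.2, 1.1, 12.0], [8.5, -12.7, -17.7, 1.4, 15.0]]]
[[[8.5, -3.4, -2.8, 0.2, 3.0], [8.5, -6.8, -5.6, 0.5, 6.0], [8.5, -10.2, -8.3, 0.8, 9.0], [8.5, -13.5, -11.1, 1.1, 12.0], [8.5, -13.5, -11.1, 5.1, 12.0]]]
[[[8.5, 0.0, 0.0, 4.0, 0.0], [8.5, 0.0, 0.0, 8.0, 0.0], [8.5, 0.0, 0.0, 12.0, 0.0], [8.5, 0.0, 0.0, 16.0, 0.0]]]
```

Emit:
servo_tool(increments=[[[6, -2.5, -3.5, 0.3, 3], [6, -5.1, -7.1, 0.5, 6], [6, -7.6, -10.6, 0.8, 9], [6, -10.2, -14.2, 1.1, 12], [6, -12.7, -17.7, 1.4, 15]]])

```text
t: 18.9
tool_pos: [0.5441, -0.0149, 0.2817]
tool_rot: [-2.011, -2.412, 0.002]
contact_force: [0.3, -0.7, 0.1]
opening: 0.06
grip_force: 0.0
```

Emit:
servo_tool(increments=[[[6, -3.4, -2.8, 0.2, 3], [6, -6.8, -5.6, 0.5, 6], [6, -10.2, -8.3, 0.8, 9], [6, -13.5, -11.1, 1.1, 12], [6, -13.5, -11.1, 3, 12]]])

```text
t: 19.4
tool_pos: [0.4598, -0.1706, 0.2543]
tool_rot: [2.255, 2.181, -0.001]
contact_force: [0.8, -0.5, 0.1]
opening: 0.0598
grip_force: 0.0
```

Emit:
servo_tool(increments=[[[6, 0, 0, 4, 0], [6, 0, 0, 8, 0], [6, 0, 0, 12, 0], [6, 0, 0, 15, 0], [6, 0, 0, 15, 0]]])

```text
t: 19.9
tool_pos: [0.4568, -0.1643, 0.097]
tool_rot: [-2.242, -2.184, 0.006]
contact_force: [-1.1, -0.0, -0.8]
opening: 0.0599
grip_force: 0.0
```

```bash
python3 -c "
from h import *
st(); plan([(.4636,-.1666,.024,-2)],5.5)"
```

```text
t 19.9 pos [ 0.4568 -0.1643  0.097 ] x [0.027 1.    0.006] y [ 1.    -0.027 -0.011] z [-0.011  0.006 -1.   ] q [-0.5  -0.13  2.06 -0.    1.22 -0.47] F [-1.1 -0.  -0.8] op 0.0599 g 0.0
[[[5.5, -0.1, 0.3, 3.6, 0.0], [5.5, -0.2, 0.7, 7.3, 0.0]]]
```

Emit:
servo_tool(increments=[[[6, 0, 0, 2, 0], [6, 0, 0, 4, 0], [6, 0, 0, 4, 0], [6, 0, 0, 4, 0], [6, 0, 0, 4, 0]]])

```text
t: 20.4
tool_pos: [0.4622, -0.1672, 0.0652]
tool_rot: [2.248, 2.19, 0.001]
contact_force: [-0.2, 0.1, 0.4]
opening: 0.0601
grip_force: 0.0
```

```bash
python3 -c "
from h import *
st(); plan([(.4636,-.1666,.023,-2)],5.5)"
```

```text
t 20.4 pos [ 0.4622 -0.1672  0.0652] x [ 0.026  1.    -0.001] y [ 1.    -0.026  0.003] z [ 0.003 -0.001 -1.   ] q [-0.5  -0.07  2.07 -0.    1.15 -0.47] F [-0.2  0.1  0.4] op 0.0601 g 0.0
[[[5.5, 0.1, 0.1, 4.2, 0.0]]]
```

Good alignment. Next: descend, grip at about 20 N, lift to about 0.16, then slacken to swing.

Emit:
servo_tool(increments=[[[6, 0, 0, 2, 0], [6, 0, 0, 3.5, 0], [6, 0, 0, 4.2, 0], [6, 0, 0, 4.2, 0], [2.8, 0, 0, 4.2, 0]]])

```text
t: 20.9
tool_pos: [0.4618, -0.1669, 0.0224]
tool_rot: [2.249, 2.191, 0.001]
contact_force: [-0.3, 0.3, 0.4]
opening: 0.0467
grip_force: 0.0
```

Emit:
servo_tool(increments=[[[2.8, 0, 0, 0, 0], [2.8, 0, 0, 0, 0], [2.8, 0, 0, 0, 0], [2.8, 0, 0, 0, 0], [2.8, 0, 0, 0, 0]]])

```text
t: 21.4
tool_pos: [0.4621, -0.1672, 0.0224]
tool_rot: [2.249, 2.19, 0.001]
contact_force: [0.1, -1.6, 6.1]
opening: 0.0295
grip_force: 38.8
```

Emit:
servo_tool(increments=[[[2.8, 0, 0, -3, 0], [2.8, 0, 0, -6, 0], [2.8, 0, 0, -9, 0], [2.8, 0, 0, -11.5, 0], [2.8, 0, 0, -11.5, 0]]])

```text
t: 21.9
tool_pos: [0.4627, -0.1675, 0.1394]
tool_rot: [2.246, 2.188, 0.003]
contact_force: [0.9, -0.4, -2.4]
opening: 0.0287
grip_force: 40.5
```

Emit:
servo_tool(increments=[[[2.97, 0, 0, 0, 0], [2.97, 0, 0, 0, 0], [2.97, 0, 0, 0, 0], [2.98, 0, 0, 0, 0], [2.98, 0, 0, 0, 0]]])

```text
t: 22.4
tool_pos: [0.4607, -0.1663, 0.1354]
tool_rot: [-2.25, -2.191, 0.001]
contact_force: [0.1, 0.1, -2.6]
opening: 0.0295
grip_force: 3.9
```

```bash
python3 -c "
from h import *
st(); tq(4)"
```

```text
t 22.4 pos [ 0.4607 -0.1663  0.1354] x [0.027 1.    0.001] y [ 1.    -0.027 -0.001] z [-0.001  0.001 -1.   ] q [-0.5  -0.18  2.03  0.    1.29 -0.47] F [ 0.1  0.1 -2.6] op 0.0295 g 3.9
tq x,y, Fz, grip [-0.006  0.028 -1.924  3.813] sd [0.027 0.038 0.433 0.047] ang~ 105.0
```

Emit:
servo_tool(increments=[[[2.985, 0, 0, 0, 0], [2.985, 0, 0, 0, 0], [2.985, 0, 0, 0, 0], [0, 0, 0, 0, 0], [0, 0, 0, 0, 0]]])

```text
t: 23.05
tool_pos: [0.4611, -0.1666, 0.1364]
tool_rot: [2.251, 2.192, 0.0]
contact_force: [-0.1, -0.3, -1.8]
opening: 0.0287
grip_force: 39.5
```

```bash
python3 -c "
from h import *
st(); tq(4)
x,y=rk(.005,-.037); print(x,y)
p,b=cur(); plan([(p[0],p[1],.30,None),(x,y,.30,PSI)],0)"
```

```text
t 23.05 pos [ 0.4611 -0.1666  0.1364] x [ 0.026  1.    -0.   ] y [ 1.    -0.026  0.   ] z [ 0. -0. -1.] q [-0.5  -0.18  2.03 -0.    1.29 -0.47] F [-0.1 -0.3 -1.8] op 0.0287 g 39.5
tq x,y, Fz, grip [ 7.0000e-03  8.0000e-03 -2.1530e+00  3.9526e+01] sd [0.012 0.026 0.362 0.001] ang~ 94.0
0.6181051445337871 0.24516436095498048
[[[0, 0.0, 0.0, -4.1, 0.0], [0, 0.0, 0.0, -8.2, 0.0], [0, 0.0, 0.0, -12.3, 0.0], [0, 0.0, 0.0, -16.4, 0.0], [0, 4.2, 1.5, -16.4, -3.0]]]
[[[0, 4.0, 1.6, 0.0, -2.0], [0, 8.1, 3.3, 0.0, -5.0], [0, 12.2, 5.0, 0.0, -8.0], [0, 16.3, 6.7, 0.0, -11.0], [0, 20.3, 8.3, 0.0, -13.0]]]
[[[0, 3.6, 2.6, 0.0, -3.0], [0, 7.2, 5.1, 0.0, -6.0], [0, 10.8, 7.7, 0.0, -9.0], [0, 14.4, 10.3, 0.0, -11.0]]]
```

Emit:
servo_tool(increments=[[[0, 0, 0, -4, 0], [0, 0, 0, -8, 0], [0, 0, 0, -12.5, 0], [0, 0, 0, -16.5, 0], [0, 3, 1, -18, -3]]])

```text
t: 23.7
tool_pos: [0.4729, -0.1392, 0.3222]
tool_rot: [2.19, 2.24, 0.003]
contact_force: [1.3, -0.3, -1.6]
opening: 0.0287
grip_force: 40.3
```

Emit:
servo_tool(increments=[[[0, 4.0, 1.6, 0, -2], [0, 8.1, 3.3, 0, -5], [0, 12.2, 5.0, 0, -8], [0, 16.3, 6.7, 0, -11], [0, 20.3, 8.3, 0, -13]]])

```text
t: 24.2
tool_pos: [0.5499, 0.0701, 0.3163]
tool_rot: [1.921, 2.485, 0.0]
contact_force: [0.8, -1.5, -1.3]
opening: 0.0289
grip_force: 40.3
```

Emit:
servo_tool(increments=[[[0, 3.6, 2.6, 0, -3], [0, 7.2, 5.1, 0, -6], [0, 10.8, 7.7, 0, -9], [0, 14.4, 10.3, 0, -11], [0, 14.4, 10.3, 0, -11]]])

```text
t: 24.7
tool_pos: [0.6137, 0.238, 0.3148]
tool_rot: [-1.668, -2.66, -0.001]
contact_force: [-0.3, -0.3, -0.6]
opening: 0.0289
grip_force: 40.6
```

Emit:
servo_tool(increments=[[[0, 0, 0, 0, 0], [0, 0, 0, 0, 0], [0, 0, 0, 0, 0]]])

```text
t: 25.0
tool_pos: [0.6132, 0.2323, 0.3166]
tool_rot: [1.679, 2.655, 0.0]
contact_force: [0.3, 0.6, -0.9]
opening: 0.0289
grip_force: 40.6
```

```bash
python3 -c "
from h import *
st(); tq(2)
x,y=rk(.005,-.037)
plan([(x,y,.30,PSI),(x,y,.15,PSI)],0)"
```

```text
t 25.0 pos [0.6132 0.2323 0.3166] x [-0.429  0.903 -0.   ] y [0.903 0.429 0.   ] z [ 0. -0. -1.] q [ 0.25  0.09  1.46 -0.    1.59 -0.19] F [ 0.3  0.6 -0.9] op 0.0289 g 40.6
tq x,y, Fz, grip [ 7.0000e-03 -2.0000e-03 -1.7160e+00  4.0623e+01] sd [0.012 0.003 0.79  0.   ] ang~ 89.0
[[[0, 1.0, 1.0, 1.7, -0.0], [0, 1.0, 1.0, 5.4, -0.0], [0, 1.0, 1.0, 9.2, -0.0], [0, 1.0, 1.0, 12.9, -0.0], [0, 1.0, 1.0, 16.7, -0.0]]]
```

Emit:
servo_tool(increments=[[[0, 1, 1, 2, 0], [0, 1, 1, 6, 0], [0, 1, 1, 10, 0], [0, 1, 1, 14, 0], [0, 1, 1, 16.5, 0]]])

```text
t: 25.55
tool_pos: [0.617, 0.2451, 0.1496]
tool_rot: [-1.678, -2.655, 0.004]
contact_force: [-7.4, -8.5, 59.9]
opening: 0.0285
grip_force: 50.9
```

Emit:
servo_tool(increments=[[[0, 0, 0, 0, 0], [2.975, 0, 0, 0, 0], [2.975, 0, 0, 0.4, 0], [2.975, 0, 0, 0.8, 0], [2.975, 0, 0, 0.8, 0]]])

```text
t: 26.05
tool_pos: [0.6191, 0.2465, 0.146]
tool_rot: [1.676, 2.654, 0.003]
contact_force: [-1.4, -1.3, 5.0]
opening: 0.0297
grip_force: 8.1
```

Emit:
servo_tool(increments=[[[2.975, 0, 0, 0.2, 0], [2.975, 0, 0, 0.4, 0], [2.975, 0, 0, 0.6, 0], [2.975, 0, 0, 0.6, 0]]])

```text
t: 26.45
tool_pos: [0.6201, 0.2465, 0.1418]
tool_rot: [1.675, 2.652, 0.005]
contact_force: [-2.4, -2.9, 10.9]
opening: 0.0296
grip_force: 8.9
```

```bash
python3 -c "
from h import *
st(); tq(2); print(rk(.005,-.037))"
```

```text
t 26.45 pos [0.6201 0.2465 0.1418] x [-0.43   0.903 -0.002] y [0.903 0.43  0.005] z [ 0.006  0.    -1.   ] q [ 0.27  0.23  1.6  -0.    1.3  -0.18] F [-2.4 -2.9 10.9] op 0.0296 g 8.9
tq x,y, Fz, grip [ 0.646 -0.189 10.824  8.941] sd [0.005 0.019 0.034 0.002] ang~ 0.0
[0.61810514 0.24516436]
```

Emit:
servo_tool(increments=[[[2.985, 0, 0, -0.3, 0], [2.985, 0, 0, -0.3, 0], [3.3, 0, 0, -0.3, 0], [3.8, 0, 0, -0.3, 0], [4.6, 0, 0, -0.3, 0]]])

```text
t: 27.0
tool_pos: [0.6175, 0.2467, 0.1395]
tool_rot: [-1.676, -2.656, 0.001]
contact_force: [0.5, 0.0, -0.3]
opening: 0.046
grip_force: 0.0
```

Emit:
servo_tool(increments=[[[4.6, 0, 0, -2, 0], [4.6, 0, 0, -5, 0], [4.6, 0, 0, -9, 0], [4.6, 0, 0, -13, 0], [4.6, 0, 0, -16, 0]]])

```text
t: 27.5
tool_pos: [0.6183, 0.2469, 0.3031]
tool_rot: [1.676, 2.656, 0.003]
contact_force: [-0.2, -0.7, 0.0]
opening: 0.0464
grip_force: 0.0
```

```bash
cat >> h.py <<'E'
def up(cam='scene'):
    """upright check on rack: hull extents per colour, compared with expected boxes"""
    d=ctrl.get_image(cam); np.save('pics/top.npy' if cam=='top' else 'pics/scene.npy',d,allow_pickle=True); hsv=cv2.cvtColor(d["img"],cv2.COLOR_RGB2HSV)
    for y in (-.112,-.037,.037,.112):
        c=rk(.005,y); P=[np.r_[c+ax(PSI).T@np.array([a,b])*.025,z] for a in(-1,1) for b in(-1,1) for z in(.018,.108)]; q=proj(d,P); print('slot',y,np.r_[q.min(0),q.max(0)].round().astype(int))
    for n,(a,b) in HUE.items():
        m=cv2.inRange(hsv,(a,110,50),(b,255,255)); cs=[cv2.boundingRect(k) for k in cv2.findContours(m,0,1)[0] if cv2.contourArea(k)>60]
        print(n,[(r[0],r[1],r[0]+r[2],r[1]+r[3]) for r in cs if r[0]>220])
E
python3 -c "
from h import *
st(); up()"
```

```text
t 27.5 pos [0.6183 0.2469 0.3031] x [-0.43   0.903 -0.   ] y [0.903 0.43  0.002] z [ 0.002  0.001 -1.   ] q [ 0.27  0.12  1.45  0.    1.57 -0.18] F [-0.2 -0.7  0. ] op 0.0464 g 0.0
slot -0.112 [234 205 253 236]
slot -0.037 [253 211 272 242]
slot 0.037 [271 216 291 249]
slot 0.112 [291 222 312 255]
yel [(250, 212, 268, 229)]
grn [(238, 209, 255, 228)]
blu [(480, 311, 512, 348), (367, 247, 392, 266)]
amb [(364, 262, 389, 279), (233, 149, 245, 167), (310, 140, 352, 173), (361, 113, 391, 137), (337, 106, 364, 129), (376, 61, 397, 116), (239, 19, 355, 100), (496, 12, 512, 60), (340, 1, 409, 33)]
```

```bash
python3 -c "
from h import *
d=ctrl.get_image('top'); chg(d)
for n,b in (('amb',(325,212,380,252)),('blu',(355,155,408,195))):
    c=d['img'][b[1]:b[3],b[0]:b[2]].astype(int); bg=np.median(c.reshape(-1,3),0)
    m=(np.abs(c-bg).max(2)>28).astype(np.uint8)*255; m=cv2.morphologyEx(m,3,np.ones((3,3)))
    k=max(cv2.findContours(m,0,1)[0],key=cv2.contourArea); ys,xs=np.nonzero(cv2.drawContours(np.zeros_like(m),[k],-1,255,-1))
    P=np.array([px(d,x+b[0],y+b[1],.03)[:2] for x,y in zip(xs,ys)]); mu=P.mean(0); w,v=np.linalg.eigh(np.cov((P-mu).T)); a=v[:,1]; a=a*np.sign(-a[1])
    s=(P-mu)@a; wd=(P-mu)@np.array([-a[1],a[0]]); print(n,mu.round(4),'ax',np.degrees(np.arctan2(a[1],a[0])).round(1),'ext',s.min().round(4),s.max().round(4),'w',np.ptp(wd).round(4),'base',(mu+a*s.min()).round(4),'capend',(mu+a*s.max()).round(4),'grip',(mu+a*(s.max()-.0195)).round(4))
"
```

```text
{'yel': 40.1, 'grn': 30.2, 'blu': 6.5, 'amb': 6.0}
amb [ 0.3487 -0.2928] ax -113.5 ext -0.0667 0.0809 w 0.0545 base [ 0.3752 -0.2317] capend [ 0.3165 -0.367 ] grip [ 0.3242 -0.3492]
blu [ 0.5722 -0.4168] ax -62.9 ext -0.0673 0.0823 w 0.0587 base [ 0.5415 -0.3568] capend [ 0.6097 -0.4901] grip [ 0.6008 -0.4727]
```

```bash
python3 -c "
from h import *
plan([(.3255,-.346,.25,-23.5),(.3255,-.346,.09,-23.5)],6)"
```

```text
[[[6, -2.7, -3.5, 0.4, 3.0], [6, -5.5, -7.0, 0.8, 7.0], [6, -8.2, -10.4, 1.1, 10.0], [6, -10.9, -13.9, 1.5, 13.0], [6, -13.6, -17.4, 1.9, 16.0]]]
[[[6, -3.6, -2.6, 0.4, 4.0], [6, -7.2, -5.1, 0.8, 7.0], [6, -10.8, -7.7, 1.1, 10.0], [6, -14.3, -10.3, 1.5, 13.0], [6, -17.9, -12.9, 1.9, 17.0]]]
[[[6, -4.2, -1.4, 0.4, 3.0], [6, -8.4, -2.9, 0.8, 6.0], [6, -12.6, -4.3, 1.1, 9.0], [6, -16.7, -5.7, 1.5, 13.0], [6, -20.9, -7.2, 1.9, 16.0]]]
[[[6, 0.0, 0.0, 4.0, -0.0], [6, 0.0, 0.0, 8.0, -0.0], [6, 0.0, 0.0, 12.0, -0.0], [6, 0.0, 0.0, 16.0, -0.0]]]
```

Emit:
servo_tool(increments=[[[6, -2.7, -3.5, 0.4, 3], [6, -5.5, -7.0, 0.8, 7], [6, -8.2, -10.4, 1.1, 10], [6, -10.9, -13.9, 1.5, 13], [6, -13.6, -17.4, 1.9, 16]]])

```text
t: 28.1
tool_pos: [0.5179, 0.0479, 0.2792]
tool_rot: [-2.031, -2.395, 0.002]
contact_force: [0.7, -0.6, -0.2]
opening: 0.0599
grip_force: 0.0
```

Emit:
servo_tool(increments=[[[6, -3.6, -2.6, 0.4, 4], [6, -7.2, -5.1, 0.8, 7], [6, -10.8, -7.7, 1.1, 10], [6, -14.3, -10.3, 1.5, 13], [6, -17.9, -12.9, 1.9, 17]]])

```text
t: 28.6
tool_pos: [0.4202, -0.1496, 0.2606]
tool_rot: [-2.363, -2.068, 0.001]
contact_force: [-0.1, -0.7, 0.5]
opening: 0.0599
grip_force: 0.0
```

Emit:
servo_tool(increments=[[[6, -4.2, -1.4, 0.4, 3], [6, -8.4, -2.9, 0.8, 6], [6, -12.6, -4.3, 1.1, 9], [6, -16.7, -5.7, 1.5, 13], [6, -20.9, -7.2, 1.9, 16]]])

```text
t: 29.1
tool_pos: [0.3215, -0.3474, 0.2416]
tool_rot: [-2.628, -1.718, -0.0]
contact_force: [1.4, 0.2, -0.6]
opening: 0.0602
grip_force: 0.0
```

Emit:
servo_tool(increments=[[[6, 0, 0, 4, 0], [6, 0, 0, 8, 0], [6, 0, 0, 12, 0], [6, 0, 0, 14, 0], [6, 0, 0, 14, 0]]])

```text
t: 29.6
tool_pos: [0.3206, -0.3431, 0.0979]
tool_rot: [-2.619, -1.716, 0.0]
contact_force: [-0.5, 0.5, 1.5]
opening: 0.0601
grip_force: 0.0
```

Emit:
servo_tool(increments=[[[6, 0, 0, 0, 0], [6, 0, 0, 0, 0], [6, 0, 0, 0, 0]]])

```text
t: 29.9
tool_pos: [0.3238, -0.3475, 0.1052]
tool_rot: [2.624, 1.72, 0.0]
contact_force: [0.3, 0.2, 0.3]
opening: 0.06
grip_force: 0.0
```

```bash
python3 -c "
from h import *
st(); plan([(.3255,-.346,.07,-23.5),(.3255,-.346,.023,-23.5)],6)"
```

```text
t 29.9 pos [ 0.3238 -0.3475  0.1052] x [ 0.399  0.917 -0.002] y [ 0.917 -0.399  0.003] z [ 0.002 -0.003 -1.   ] q [-0.98 -0.18  2.09 -0.    1.23 -0.57] F [0.3 0.2 0.3] op 0.06 g 0.0
[[[6, 0.2, 0.1, 3.5, -0.0], [6, 0.2, 0.1, 5.9, -0.0], [6, 0.2, 0.1, 8.2, -0.0]]]
```

Emit:
servo_tool(increments=[[[6, 0.1, 0.1, 2.5, 0], [6, 0.1, 0.1, 5, 0], [6, 0.1, 0.1, 7, 0], [6, 0.1, 0.1, 8.2, 0], [6, 0.1, 0.1, 8.2, 0]]])

```text
t: 30.4
tool_pos: [0.3239, -0.3453, 0.0204]
tool_rot: [-2.626, -1.721, 0.0]
contact_force: [0.5, 0.4, -0.0]
opening: 0.06
grip_force: 0.0
```

Emit:
servo_tool(increments=[[[2.8, 0, 0, 0, 0], [2.8, 0, 0, 0, 0], [2.8, 0, 0, 0, 0], [2.8, 0, 0, 0, 0], [2.8, 0, 0, 0, 0]]])

```text
t: 30.9
tool_pos: [0.3251, -0.3472, 0.0228]
tool_rot: [2.625, 1.72, -0.0]
contact_force: [0.9, -0.9, 6.0]
opening: 0.0291
grip_force: 39.2
```

Emit:
servo_tool(increments=[[[2.8, 0, 0, 0, 0], [2.8, 0, 0, -3, 0], [2.8, 0, 0, -6, 0], [2.8, 0, 0, -9, 0], [2.8, 0, 0, -12, 0]]])

```text
t: 31.4
tool_pos: [0.3237, -0.3451, 0.1414]
tool_rot: [-2.626, -1.721, 0.0]
contact_force: [-0.5, -0.5, -2.0]
opening: 0.0287
grip_force: 39.9
```

Emit:
servo_tool(increments=[[[2.97, 0, 0, 0, 0], [2.97, 0, 0, 0, 0], [2.97, 0, 0, 0, 0], [2.98, 0, 0, 0, 0], [2.98, 0, 0, 0, 0]]])

```text
t: 31.9
tool_pos: [0.3237, -0.3451, 0.1396]
tool_rot: [-2.625, -1.72, -0.0]
contact_force: [-0.3, -0.1, -1.2]
opening: 0.0299
grip_force: 4.2
```

Emit:
servo_tool(increments=[[[2.985, 0, 0, 0, 0], [2.985, 0, 0, 0, 0], [2.985, 0, 0, 0, 0]]])

```text
t: 32.2
tool_pos: [0.3243, -0.3459, 0.1412]
tool_rot: [-2.627, -1.722, -0.0]
contact_force: [0.2, -0.1, -1.7]
opening: 0.0299
grip_force: 2.9
```

```bash
python3 -c "
from h import *
st(); tq(4)"
```

```text
t 32.2 pos [ 0.3243 -0.3459  0.1412] x [0.399 0.917 0.   ] y [ 0.917 -0.399 -0.   ] z [-0.  0. -1.] q [-0.97 -0.23  2.06  0.    1.31 -0.56] F [ 0.2 -0.1 -1.7] op 0.0299 g 2.9
tq x,y, Fz, grip [ 0.007  0.011 -1.562  2.948] sd [0.03  0.022 0.258 0.   ] ang~ 96.0
```

```bash
python3 -c "
from h import *
x,y=rk(.005,.037); print(x,y)
p,b=cur(); plan([(p[0],p[1],.32,None),(x,y,.32,PSI)],0)"
```

```text
0.5858980431802349 0.31178795003874277
[[[0, 0.0, 0.0, -4.5, 0.0], [0, 0.0, 0.0, -8.9, 0.0], [0, 0.0, 0.0, -13.4, 0.0], [0, 0.0, 0.0, -17.9, 0.0], [0, 4.4, -0.1, -17.9, -3.0]]]
[[[0, 4.4, 0.1, 0.0, -3.0], [0, 8.9, 0.1, 0.0, -6.0], [0, 13.3, 0.2, 0.0, -9.0], [0, 17.7, 0.3, 0.0, -12.0], [0, 22.1, 0.4, 0.0, -15.0]]]
[[[0, 4.3, 1.3, 0.0, -4.0], [0, 8.5, 2.5, 0.0, -7.0], [0, 12.8, 3.7, 0.0, -10.0], [0, 17.0, 5.0, 0.0, -13.0], [0, 21.3, 6.2, 0.0, -16.0]]]
[[[0, 3.7, 2.3, 0.0, -3.0], [0, 7.5, 4.7, 0.0, -6.0], [0, 11.2, 7.0, 0.0, -9.0], [0, 15.0, 9.4, 0.0, -12.0], [0, 18.7, 11.8, 0.0, -15.0]]]
```

Emit:
servo_tool(increments=[[[0, 0, 0, 0, 0], [0, 0, 0, 0, 0], [0, 0, 0, -4.5, 0], [0, 0, 0, -9, 0], [0, 0, 0, -13.5, 0]]])

```text
t: 32.85
tool_pos: [0.324, -0.3456, 0.2776]
tool_rot: [-2.627, -1.722, 0.0]
contact_force: [0.2, -1.1, -2.0]
opening: 0.029
grip_force: 40.2
```

Emit:
servo_tool(increments=[[[0, 0, 0, -4.5, 0], [0, 4.4, -0.1, -4.5, -3]]])

```text
t: 33.05
tool_pos: [0.3417, -0.3095, 0.3299]
tool_rot: [2.574, 1.776, -0.001]
contact_force: [1.7, 0.8, -1.0]
opening: 0.0287
grip_force: 40.4
```

Emit:
servo_tool(increments=[[[0, 4.4, 0.1, 0, -3], [0, 8.9, 0.1, 0, -6], [0, 13.3, 0.2, 0, -9], [0, 17.7, 0.3, 0, -12], [0, 22.1, 0.4, 0, -15]]])

```text
t: 33.55
tool_pos: [0.4224, -0.0979, 0.3215]
tool_rot: [2.323, 2.114, 0.001]
contact_force: [1.0, -0.7, -2.1]
opening: 0.0287
grip_force: 40.3
```

Emit:
servo_tool(increments=[[[0, 4.3, 1.3, 0, -4], [0, 8.5, 2.5, 0, -7], [0, 12.8, 3.7, 0, -10], [0, 17.0, 5.0, 0, -13], [0, 21.3, 6.2, 0, -16]]])

```text
t: 34.05
tool_pos: [0.5047, 0.1084, 0.3214]
tool_rot: [2.006, 2.417, 0.0]
contact_force: [1.0, -0.4, -0.9]
opening: 0.0288
grip_force: 40.3
```

Emit:
servo_tool(increments=[[[0, 3.7, 2.3, 0, -3], [0, 7.5, 4.7, 0, -6], [0, 11.2, 7.0, 0, -9], [0, 15.0, 9.4, 0, -12], [0, 18.7, 11.8, 0, -15]]])

```text
t: 34.55
tool_pos: [0.5867, 0.3138, 0.321]
tool_rot: [1.673, 2.659, -0.0]
contact_force: [0.5, 0.2, -1.0]
opening: 0.0291
grip_force: 40.3
```

Emit:
servo_tool(increments=[[[0, 0, 0, 0, 0], [0, 0, 0, 0, 0], [0, 0, 0, 0, 0]]])

```text
t: 34.85
tool_pos: [0.5862, 0.3111, 0.3213]
tool_rot: [1.678, 2.656, -0.001]
contact_force: [-0.3, 0.2, -1.4]
opening: 0.0289
grip_force: 40.6
```

```bash
python3 -c "
from h import *
st(); tq(2)
x,y=rk(.005,.037)
plan([(x,y,.32,PSI),(x,y,.16,PSI)],0)"
```

```text
t 34.85 pos [0.5862 0.3111 0.3213] x [-0.43   0.903 -0.   ] y [ 0.903  0.43  -0.   ] z [-0. -0. -1.] q [ 0.38  0.11  1.43 -0.    1.6  -0.07] F [-0.3  0.2 -1.4] op 0.0289 g 40.6
tq x,y, Fz, grip [ 3.3000e-02  5.1000e-02 -1.9870e+00  4.0613e+01] sd [0.036 0.002 0.564 0.   ] ang~ 119.0
[[[0, 0.1, 0.0, 0.2, -0.0], [0, 0.1, 0.0, 4.2, -0.0], [0, 0.1, 0.0, 8.2, -0.0], [0, 0.1, 0.0, 12.2, -0.0], [0, 0.1, 0.0, 16.2, -0.0]]]
```

Emit:
servo_tool(increments=[[[0, 0, 0, 4, 0], [0, 0, 0, 8, 0], [0, 0, 0, 12, 0], [0, 0, 0, 15, 0], [0, 0, 0, 15.2, 0]]])

```text
t: 35.4
tool_pos: [0.5832, 0.3093, 0.1637]
tool_rot: [-1.676, -2.65, 0.013]
contact_force: [-0.8, -0.1, -2.5]
opening: 0.0295
grip_force: 40.5
```

Emit:
servo_tool(increments=[[[0, 0, 0, 0, 0], [2.985, 0, 0, 0, 0], [2.985, 0, 0, 0, 0], [2.985, 0, 0, 0, 0]]])

```text
t: 35.8
tool_pos: [0.5874, 0.3122, 0.1718]
tool_rot: [1.676, 2.655, 0.005]
contact_force: [0.8, -0.5, -1.4]
opening: 0.0298
grip_force: 3.0
```

```bash
python3 -c "
from h import *
st(); tq(3)"
```

```text
t 35.8 pos [0.5874 0.3122 0.1718] x [-0.43   0.903 -0.   ] y [0.903 0.43  0.004] z [ 0.003  0.001 -1.   ] q [ 0.38  0.2   1.59  0.    1.35 -0.07] F [ 0.8 -0.5 -1.4] op 0.0298 g 3.0
tq x,y, Fz, grip [ 0.015  0.025 -1.459  2.964] sd [0.026 0.009 0.263 0.   ] ang~ 104.0
```

Emit:
servo_tool(increments=[[[2.985, 0, 0, 0.4, 0], [2.985, 0, 0, 0.8, 0], [2.985, 0, 0, 1.2, 0], [2.985, 0, 0, 1.6, 0], [2.985, 0, 0, 1.6, 0]]])

```text
t: 36.4
tool_pos: [0.5857, 0.3115, 0.1519]
tool_rot: [-1.676, -2.656, 0.003]
contact_force: [-0.2, 0.1, -2.1]
opening: 0.03
grip_force: 3.0
```

Emit:
servo_tool(increments=[[[2.985, 0, 0, 0.3, 0], [2.985, 0, 0, 0.6, 0], [2.985, 0, 0, 0.9, 0], [2.985, 0, 0, 0.9, 0]]])

```text
t: 36.8
tool_pos: [0.5871, 0.312, 0.1458]
tool_rot: [1.676, 2.656, 0.002]
contact_force: [-1.6, -1.0, 4.1]
opening: 0.0299
grip_force: 4.1
```

```bash
python3 -c "
from h import *
st(); tq(2)"
```

```text
t 36.8 pos [0.5871 0.312  0.1458] x [-0.43   0.903 -0.   ] y [0.903 0.43  0.002] z [ 0.002  0.001 -1.   ] q [ 0.38  0.22  1.6  -0.    1.31 -0.07] F [-1.6 -1.   4.1] op 0.0299 g 4.1
tq x,y, Fz, grip [ 0.207 -0.01   4.58   4.154] sd [0.009 0.001 0.519 0.019] ang~ 85.0
```

Emit:
servo_tool(increments=[[[2.985, 0, 0, 0.3, 0], [2.985, 0, 0, 0.3, 0], [3.3, 0, 0, 0.1, 0], [3.8, 0, 0, 0, 0], [4.6, 0, 0, 0, 0]]])

```text
t: 37.35
tool_pos: [0.5862, 0.3118, 0.144]
tool_rot: [-1.677, -2.657, 0.0]
contact_force: [0.9, -0.0, 0.9]
opening: 0.0459
grip_force: 0.0
```

Emit:
servo_tool(increments=[[[4.6, 0, 0, -2, 0], [4.6, 0, 0, -5, 0], [4.6, 0, 0, -9, 0], [4.6, 0, 0, -13, 0], [4.6, 0, 0, -16, 0]]])

```text
t: 37.85
tool_pos: [0.5867, 0.3119, 0.3071]
tool_rot: [1.676, 2.655, 0.003]
contact_force: [0.4, -0.2, 0.2]
opening: 0.0463
grip_force: 0.0
```

```bash
python3 -c "
from h import *
st(); up(); d=ctrl.get_image('top'); chg(d)
plan([(.600,-.470,.28,27),(.600,-.470,.09,27)],6)"
```

```text
t 37.85 pos [0.5867 0.3119 0.3071] x [-0.43   0.903 -0.   ] y [0.903 0.43  0.003] z [ 0.002  0.001 -1.   ] q [ 0.38  0.12  1.45 -0.    1.57 -0.07] F [ 0.4 -0.2  0.2] op 0.0463 g 0.0
slot -0.112 [234 205 253 236]
slot -0.037 [253 211 272 242]
slot 0.037 [271 216 291 249]
slot 0.112 [291 222 312 255]
yel [(250, 212, 268, 223)]
grn [(237, 209, 255, 228)]
blu [(480, 311, 512, 349), (367, 247, 392, 266)]
amb [(364, 262, 389, 279), (265, 216, 283, 238), (310, 140, 352, 173), (363, 113, 393, 136), (338, 106, 365, 128), (263, 70, 326, 104), (377, 60, 400, 114), (298, 19, 363, 79), (496, 18, 512, 60), (343, 1, 412, 34)]
{'yel': 40.0, 'grn': 30.1, 'blu': 6.2, 'amb': 29.9}
[[[6, -4.0, -1.8, 0.2, -0.0], [6, -7.9, -3.6, 0.3, -0.0], [6, -11.9, -5.4, 0.5, -0.0], [6, -15.8, -7.3, 0.7, -0.0], [6, -19.8, -9.1, 0.9, -0.0]]]
[[[6, -3.9, -1.8, 0.1, -1.0], [6, -7.9, -3.6, 0.3, -1.0], [6, -11.8, -5.4, 0.5, -1.0], [6, -15.8, -7.2, 0.7, -1.0], [6, -19.7, -9.0, 0.8, -1.0]]]
[[[6, -3.9, -1.9, 0.2, 0.0], [6, -7.9, -3.8, 0.4, -0.0], [6, -11.8, -5.7, 0.6, -0.0], [6, -15.7, -7.6, 0.7, -0.0], [6, -19.6, -9.4, 0.9, -0.0]]]
[[[6, -3.9, -1.9, 0.2, -0.0], [6, -7.9, -3.8, 0.3, -0.0], [6, -11.8, -5.7, 0.5, -1.0], [6, -11.8, -5.7, 4.3, -1.0], [6, -11.8, -5.7, 8.1, -1.0]]]
[[[6, 0.0, 0.0, 3.8, 0.0], [6, 0.0, 0.0, 7.6, 0.0], [6, 0.0, 0.0, 11.4, 0.0]]]
```

Emit:
servo_tool(increments=[[[6, -4.0, -1.8, 0, 0], [6, -7.9, -3.6, 0, 0], [6, -11.9, -5.4, 0, 0], [6, -15.8, -7.3, 0, 0], [6, -19.8, -9.1, 0, 0]]])

```text
t: 38.45
tool_pos: [0.5885, 0.0923, 0.3024]
tool_rot: [-1.675, -2.656, 0.002]
contact_force: [0.1, -0.3, 0.3]
opening: 0.06
grip_force: 0.0
```

Emit:
servo_tool(increments=[[[6, -3.9, -1.8, 0.2, -1], [6, -7.9, -3.6, 0.5, -1], [6, -11.8, -5.4, 0.8, -1], [6, -15.8, -7.2, 1.2, -1], [6, -19.7, -9.0, 1.5, -1]]])

```text
t: 38.95
tool_pos: [0.5921, -0.1243, 0.2872]
tool_rot: [-1.652, -2.669, 0.001]
contact_force: [0.2, 0.1, 0.1]
opening: 0.0603
grip_force: 0.0
```

Emit:
servo_tool(increments=[[[6, -3.9, -1.9, 0.2, 0], [6, -7.9, -3.8, 0.4, 0], [6, -11.8, -5.7, 0.6, 0], [6, -15.7, -7.6, 0.8, 0], [6, -19.6, -9.4, 1, 0]]])

```text
t: 39.45
tool_pos: [0.5954, -0.3415, 0.2772]
tool_rot: [-1.653, -2.669, -0.0]
contact_force: [0.7, -0.5, 1.1]
opening: 0.0602
grip_force: 0.0
```

Emit:
servo_tool(increments=[[[6, -3.9, -1.9, 0.2, 0], [6, -7.9, -3.8, 0.4, 0], [6, -11.8, -5.7, 2, -1], [6, -11.8, -5.7, 6, -1], [6, -11.8, -5.7, 10, -1]]])

```text
t: 39.95
tool_pos: [0.5971, -0.4728, 0.1771]
tool_rot: [1.633, 2.683, 0.0]
contact_force: [-0.7, 0.2, 0.4]
opening: 0.0597
grip_force: 0.0
```

Emit:
servo_tool(increments=[[[6, 0, 0, 3, 0], [6, 0, 0, 6, 0], [6, 0, 0, 6, 0], [6, 0, 0, 6, 0], [6, 0, 0, 6, 0]]])

```text
t: 40.45
tool_pos: [0.5987, -0.4718, 0.1216]
tool_rot: [1.628, 2.683, -0.001]
contact_force: [0.3, -0.3, 1.2]
opening: 0.06
grip_force: 0.0
```

```bash
python3 -c "
from h import *
st(); plan([(.600,-.470,.07,27),(.600,-.470,.023,27)],6)"
```

```text
t 40.45 pos [ 0.5987 -0.4718  0.1216] x [-0.462  0.887 -0.003] y [0.887 0.462 0.001] z [ 0.002 -0.002 -1.   ] q [-0.76  0.46  1.35  0.    1.33 -1.24] F [ 0.3 -0.3  1.2] op 0.06 g 0.0
[[[6, 0.0, 0.1, 2.6, 0.0], [6, 0.1, 0.2, 5.2, 0.0], [6, 0.1, 0.2, 7.5, 0.0], [6, 0.1, 0.2, 9.9, 0.0]]]
```

Emit:
servo_tool(increments=[[[6, 0.1, 0.2, 3, 0], [6, 0.1, 0.2, 6, 0], [6, 0.1, 0.2, 8.5, 0], [6, 0.1, 0.2, 9.8, 0], [6, 0.1, 0.2, 9.8, 0]]])

```text
t: 40.95
tool_pos: [0.5987, -0.4688, 0.0205]
tool_rot: [-1.629, -2.684, -0.001]
contact_force: [-0.8, -0.6, -0.4]
opening: 0.0596
grip_force: 0.0
```

Emit:
servo_tool(increments=[[[2.8, 0, 0, 0, 0], [2.8, 0, 0, 0, 0], [2.8, 0, 0, 0, 0], [2.8, 0, 0, 0, 0], [2.8, 0, 0, 0, 0]]])

```text
t: 41.45
tool_pos: [0.6006, -0.4707, 0.0242]
tool_rot: [1.628, 2.681, -0.002]
contact_force: [1.4, -0.2, 6.5]
opening: 0.0287
grip_force: 38.9
```

Emit:
servo_tool(increments=[[[2.8, 0, 0, 0, 0], [2.8, 0, 0, -3, 0], [2.8, 0, 0, -6, 0], [2.8, 0, 0, -9, 0], [2.8, 0, 0, -12, 0]]])

```text
t: 41.95
tool_pos: [0.5985, -0.4688, 0.1415]
tool_rot: [-1.629, -2.684, -0.0]
contact_force: [0.1, 0.5, -1.6]
opening: 0.0289
grip_force: 39.4
```

Emit:
servo_tool(increments=[[[2.97, 0, 0, 0, 0], [2.97, 0, 0, 0, 0], [2.97, 0, 0, 0, 0], [2.98, 0, 0, 0, 0], [2.98, 0, 0, 0, 0]]])

```text
t: 42.45
tool_pos: [0.5983, -0.4685, 0.1389]
tool_rot: [-1.628, -2.683, -0.001]
contact_force: [0.6, 0.5, -1.1]
opening: 0.0296
grip_force: 4.6
```

Emit:
servo_tool(increments=[[[2.985, 0, 0, 0, 0], [2.985, 0, 0, 0, 0], [2.985, 0, 0, 0, 0]]])

```text
t: 42.75
tool_pos: [0.5991, -0.4692, 0.1412]
tool_rot: [-1.63, -2.685, -0.0]
contact_force: [0.4, 0.8, -1.3]
opening: 0.0297
grip_force: 3.2
```

```bash
python3 -c "
from h import *
st(); tq(4)
x,y=rk(.005,.112); print(x,y)
p,b=cur(); plan([(p[0],p[1],.32,None),(x,y,.32,PSI)],0)"
```

```text
t 42.75 pos [ 0.5991 -0.4692  0.1412] x [-0.461  0.887  0.   ] y [ 0.887  0.461 -0.   ] z [-0.  0. -1.] q [-0.76  0.44  1.34  0.    1.36 -1.24] F [ 0.4  0.8 -1.3] op 0.0297 g 3.2
tq x,y, Fz, grip [-0.012 -0.01  -0.878  3.211] sd [0.023 0.023 0.471 0.   ] ang~ 84.0
0.5532557107273103 0.3793118578939073
[[[0, 0.0, 0.0, -4.5, 0.0], [0, 0.0, 0.0, -8.9, 0.0], [0, 0.0, 0.0, -13.4, 0.0], [0, 0.0, 0.0, -17.9, 0.0], [0, 4.1, 1.8, -17.9, 0.0]]]
[[[0, 4.0, 1.9, 0.0, 0.0], [0, 8.1, 3.7, 0.0, 0.0], [0, 12.2, 5.6, 0.0, 0.0], [0, 16.3, 7.4, 0.0, 0.0], [0, 20.3, 9.3, 0.0, 1.0]]]
[[[0, 4.1, 1.8, 0.0, -0.0], [0, 8.3, 3.5, 0.0, -0.0], [0, 12.4, 5.3, 0.0, -0.0], [0, 16.5, 7.1, 0.0, -0.0], [0, 20.6, 8.9, 0.0, -0.0]]]
[[[0, 4.1, 1.7, 0.0, 0.0], [0, 8.2, 3.5, 0.0, 0.0], [0, 12.3, 5.3, 0.0, 0.0], [0, 16.4, 7.1, 0.0, 0.0], [0, 20.5, 8.8, 0.0, 0.0]]]
[[[0, 4.1, 1.8, 0.0, 1.0], [0, 8.2, 3.6, 0.0, 1.0], [0, 12.3, 5.4, 0.0, 1.0]]]
```

Emit:
servo_tool(increments=[[[0, 0, 0, 0, 0], [0, 0, 0, 0, 0], [0, 0, 0, -4.5, 0], [0, 0, 0, -9, 0], [0, 0, 0, -13.5, 0]]])

```text
t: 43.4
tool_pos: [0.5988, -0.469, 0.2774]
tool_rot: [-1.63, -2.685, -0.0]
contact_force: [0.2, -0.7, -1.1]
opening: 0.0287
grip_force: 39.8
```

Emit:
servo_tool(increments=[[[0, 0, 0, -4.5, 0], [0, 4.1, 1.8, -4.5, 0]]])

```text
t: 43.6
tool_pos: [0.5975, -0.43, 0.332]
tool_rot: [1.628, 2.667, -0.007]
contact_force: [0.7, 0.7, -0.2]
opening: 0.0291
grip_force: 40.0
```

Emit:
servo_tool(increments=[[[0, 4.0, 1.9, 0, 0], [0, 8.1, 3.7, 0, 0], [0, 12.2, 5.6, 0, 0], [0, 16.3, 7.4, 0, 0], [0, 20.3, 9.3, 0, 1]]])

```text
t: 44.1
tool_pos: [0.5845, -0.1998, 0.3215]
tool_rot: [1.654, 2.67, 0.0]
contact_force: [0.1, -0.3, -0.5]
opening: 0.0288
grip_force: 39.9
```

Emit:
servo_tool(increments=[[[0, 4.1, 1.8, 0, 0], [0, 8.3, 3.5, 0, 0], [0, 12.4, 5.3, 0, 0], [0, 16.5, 7.1, 0, 0], [0, 20.6, 8.9, 0, 0]]])

```text
t: 44.6
tool_pos: [0.5723, 0.0243, 0.3217]
tool_rot: [1.653, 2.67, 0.001]
contact_force: [1.2, 0.2, -1.2]
opening: 0.029
grip_force: 39.9
```

Emit:
servo_tool(increments=[[[0, 4.1, 1.7, 0, 0], [0, 8.2, 3.5, 0, 0], [0, 12.3, 5.3, 0, 0], [0, 16.4, 7.1, 0, 0], [0, 20.5, 8.8, 0, 0]]])

```text
t: 45.1
tool_pos: [0.5597, 0.2471, 0.3217]
tool_rot: [1.653, 2.671, 0.001]
contact_force: [0.5, -0.6, -0.9]
opening: 0.0289
grip_force: 39.9
```

Emit:
servo_tool(increments=[[[0, 4.1, 1.8, 0, 1], [0, 8.2, 3.6, 0, 1], [0, 12.3, 5.4, 0, 1], [0, 12.3, 5.4, 0, 1], [0, 12.3, 5.4, 0, 1]]])

```text
t: 45.6
tool_pos: [0.5531, 0.3803, 0.321]
tool_rot: [1.674, 2.658, -0.001]
contact_force: [0.1, 0.0, -1.3]
opening: 0.0291
grip_force: 40.2
```

```bash
python3 -c "
from h import *
st(); tq(2)
x,y=rk(.005,.112)
plan([(x,y,.32,PSI),(x,y,.165,PSI)],0)"
```

```text
t 45.6 pos [0.5531 0.3803 0.321 ] x [-0.432  0.902 -0.001] y [ 0.902  0.432 -0.001] z [-0.    -0.001 -1.   ] q [ 0.49  0.13  1.41 -0.    1.6   0.05] F [ 0.1  0.  -1.3] op 0.0291 g 40.2
tq x,y, Fz, grip [-2.0000e-03 -3.6000e-02 -1.0090e+00  4.0157e+01] sd [0.009 0.004 0.31  0.   ] ang~ 70.0
[[[0, 0.0, 0.0, 0.1, -0.0], [0, 0.0, 0.0, 4.0, -0.0], [0, 0.0, 0.0, 7.9, -0.0], [0, 0.0, 0.0, 11.7, -0.0], [0, 0.0, 0.0, 15.6, -0.0]]]
```

Emit:
servo_tool(increments=[[[0, 0, 0, 4, 0], [0, 0, 0, 8, 0], [0, 0, 0, 12, 0], [0, 0, 0, 15, 0], [0, 0, 0, 15.2, 0]]])

```text
t: 46.15
tool_pos: [0.551, 0.3762, 0.1632]
tool_rot: [-1.677, -2.651, 0.015]
contact_force: [-0.5, -0.9, -1.8]
opening: 0.0289
grip_force: 40.1
```

Emit:
servo_tool(increments=[[[0, 0, 0, 0, 0], [2.985, 0, 0, 0, 0], [2.985, 0, 0, 0, 0], [2.985, 0, 0, 0, 0]]])

```text
t: 46.55
tool_pos: [0.5546, 0.3799, 0.1718]
tool_rot: [1.676, 2.655, 0.005]
contact_force: [0.4, 0.1, -1.6]
opening: 0.0302
grip_force: 3.2
```

Emit:
servo_tool(increments=[[[2.985, 0, 0, 0.4, 0], [2.985, 0, 0, 0.8, 0], [2.985, 0, 0, 1.2, 0], [2.985, 0, 0, 1.6, 0], [2.985, 0, 0, 1.6, 0]]])

```text
t: 47.05
tool_pos: [0.5529, 0.3791, 0.1519]
tool_rot: [-1.676, -2.656, 0.003]
contact_force: [1.0, 0.4, -1.7]
opening: 0.0299
grip_force: 3.2
```

Emit:
servo_tool(increments=[[[2.985, 0, 0, 0.3, 0], [2.985, 0, 0, 0.6, 0], [2.985, 0, 0, 0.9, 0], [2.985, 0, 0, 0.9, 0]]])

```text
t: 47.45
tool_pos: [0.5538, 0.3797, 0.1448]
tool_rot: [1.677, 2.657, 0.001]
contact_force: [0.1, 0.7, 0.9]
opening: 0.0295
grip_force: 3.5
```

```bash
python3 -c "
from h import *
st(); tq(2)"
```

```text
t 47.45 pos [0.5538 0.3797 0.1448] x [-0.43   0.903  0.   ] y [0.903 0.43  0.001] z [ 0.001  0.001 -1.   ] q [0.49 0.24 1.59 0.   1.31 0.05] F [0.1 0.7 0.9] op 0.0295 g 3.5
tq x,y, Fz, grip [0.007 0.037 1.133 3.521] sd [0.001 0.031 0.216 0.   ] ang~ 111.0
```

Emit:
servo_tool(increments=[[[2.985, 0, 0, 0.3, 0], [2.985, 0, 0, 0.3, 0], [3.3, 0, 0, 0.1, 0], [3.8, 0, 0, 0, 0], [4.6, 0, 0, 0, 0]]])

```text
t: 48.0
tool_pos: [0.5536, 0.3793, 0.1442]
tool_rot: [1.677, 2.657, -0.0]
contact_force: [-0.0, 0.4, 0.4]
opening: 0.0463
grip_force: 0.0
```

Emit:
servo_tool(increments=[[[4.6, 0, 0, -2, 0], [4.6, 0, 0, -5, 0], [4.6, 0, 0, -9, 0], [4.6, 0, 0, -13, 0], [4.6, 0, 0, -16, 0]]])

```text
t: 48.5
tool_pos: [0.5539, 0.3796, 0.3073]
tool_rot: [1.676, 2.655, 0.004]
contact_force: [0.5, 0.8, 0.7]
opening: 0.0462
grip_force: 0.0
```

Emit:
servo_tool(increments=[[[4.6, -4, -3, 0, 0], [4.6, -8, -6, 0, 0], [4.6, -12, -9, 0, 0], [4.6, -16, -12, 0, 0], [4.6, -20, -14.5, 0, 0]]])

```text
t: 49.0
tool_pos: [0.5077, 0.1348, 0.3041]
tool_rot: [1.676, 2.657, -0.0]
contact_force: [0.4, -0.2, 1.0]
opening: 0.0461
grip_force: 0.0
```

```bash
python3 -c "
from h import *
st(); d=snap('top','a.png'); e=snap('scene','b.png')
a=cv2.resize(d['img'][130:250,150:280],None,fx=3.05,fy=4,interpolation=2); a=cv2.resize(d['img'][130:254,150:280],None,fx=3.05,fy=3.05,interpolation=2); b=cv2.resize(e['img'][165:275,222:332],None,fx=3.6,fy=3.6,interpolation=2)
h=max(a.shape[0],b.shape[0]); f=lambda i:np.vstack([i,np.zeros((h-i.shape[0],i.shape[1],3),np.uint8)])
c=np.hstack([f(a),f(b)]); print(c.shape,a.shape); cv2.imwrite('pics/c3.png',c[:,:,::-1])"
```

```text
t 49.0 pos [0.5077 0.1348 0.3041] x [-0.431  0.902 -0.   ] y [ 0.902  0.431 -0.   ] z [ 0. -0. -1.] q [ 0.12 -0.21  1.78 -0.    1.58 -0.33] F [ 0.4 -0.2  1. ] op 0.0461 g 0.0
(396, 792, 3) (378, 396, 3)
```

View pics/c3.png

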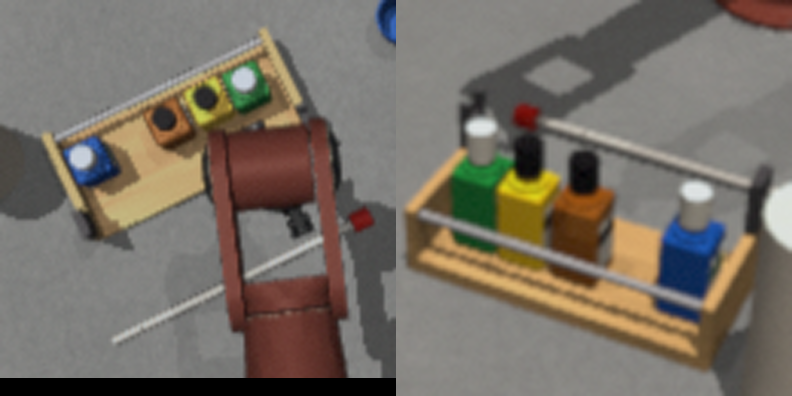

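All four bottles stand upright on the board. In the left half the caps are at green (243,80), yellow (205,98), amber (165,120) and blue (83,158). The bar is undisturbed, with its tip at (115,340) and knob at (360,218). I'll check these positions in the rack frame.

```bash
python3 -c "
from h import *
d=load('top'); e=load('scene')
T=lambda x,y:((x+.5)/3.05-.5+150,(y+.5)/3.05-.5+130)
c,s=np.cos(np.radians(PSI)),np.sin(np.radians(PSI)); M=np.array([[c,s],[-s,c]])
for n,p in (('g',(243,80)),('y',(205,98)),('a',(165,120)),('b',(83,158))): print(n,(M@(px(d,*T(*p),.16)[:2]-RK)).round(3))
for n,p,z in (('tip',(115,340),.006),('knobin',(351,222),.012),('knobout',(370,213),.012)): print(n,px(d,*T(*p),z).round(4), (M@(px(d,*T(*p),z)[:2]-RK)).round(3))
w=lambda x,y,z:np.r_[rk(x,y),z]
S=lambda q:((q-[222,165])*3.6+[396,0]).round(0)
P=[w(-.069+a,y,z) for y,z in((-.156,.134),(.156,.139)) for a in(-.018,.018)]+[w(-.069,.15,.121),w(-.069,-.15,.11)]
print('scene pred',S(proj(e,P)).tolist())
for cam,D in (('top',d),('scene',e)):
    q=proj(D,P[:4]); print(cam,q.round(1).tolist())
a=cv2.resize(e['img'][180:225,230:265],None,fx=9,fy=9,interpolation=2);b=cv2.resize(e['img'][200:245,315:350],None,fx=9,fy=9,interpolation=2)
cv2.imwrite('pics/c4.png',np.hstack([a,b])[:,:,::-1])
"
```

```text
g [ 0.    -0.104]
y [ 0.001 -0.052]
a [-0.002  0.005]
b [-0.     0.117]
tip [0.315  0.3619 0.006 ] [-0.217  0.2  ]
knobin [0.4712 0.0472 0.012 ] [-0.213 -0.151]
knobout [0.4831 0.0218 0.012 ] [-0.214 -0.179]
scene pred [[478.0, 86.0], [461.0, 103.0], [765.0, 163.0], [753.0, 183.0], [751.0, 186.0], [475.0, 115.0]]
top [[251.9, 171.2], [247.8, 162.8], [178.2, 206.8], [174.1, 198.3]]
scene [[244.7, 188.8], [240.1, 193.6], [324.5, 210.1], [321.0, 215.9]]
```

View pics/c4.png

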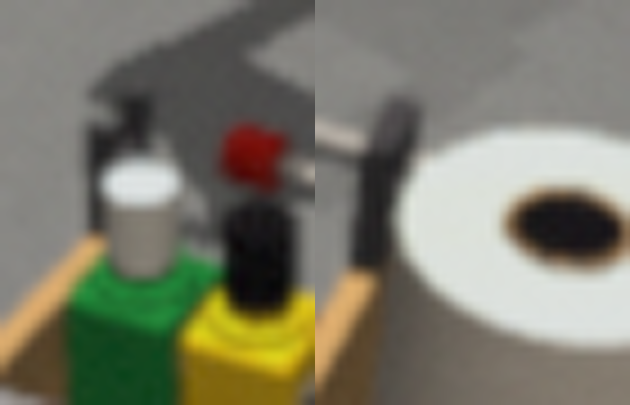

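The last crop shows the hook's prongs at about (105,125) and (135,100), and the eye plate at about (395,130). Both agree with the rack model to within a few mm. Now the bar.

```bash
python3 -c "
from h import *
plan([(.392,.207,.20,26.4),(.392,.207,.08,26.4)],4,step=.04)"
```

```text
[[[4, 2.3, -1.5, 2.1, -0.0], [4, 4.7, -2.9, 4.2, -1.0], [4, 7.0, -4.4, 6.3, -1.0], [4, 9.4, -5.9, 8.3, -1.0], [4, 11.7, -7.3, 10.4, -1.0]]]
[[[4, 0.0, 0.0, 4.0, -0.0], [4, 0.0, 0.0, 8.0, -0.0], [4, 0.0, 0.0, 12.0, -0.0]]]
```

Emit:
servo_tool(increments=[[[4, 2.3, -1.5, 2.1, 0], [4, 4.7, -2.9, 4.2, -1], [4, 7.0, -4.4, 6.3, -1], [4, 9.4, -5.9, 8.3, -1], [4, 11.7, -7.3, 10.4, -1]]])

```text
t: 49.6
tool_pos: [0.3914, 0.2116, 0.1994]
tool_rot: [-1.653, -2.671, -0.001]
contact_force: [0.5, 0.0, -0.1]
opening: 0.04
grip_force: 0.0
```

Emit:
servo_tool(increments=[[[4, 0, 0, 4, 0], [4, 0, 0, 8, 0], [4, 0, 0, 11, 0], [4, 0, 0, 11, 0], [4, 0, 0, 11, 0]]])

```text
t: 50.1
tool_pos: [0.3924, 0.211, 0.0905]
tool_rot: [-1.653, -2.671, 0.001]
contact_force: [0.5, -0.1, 0.7]
opening: 0.0406
grip_force: 0.0
```

Emit:
servo_tool(increments=[[[4, 0, 0, 0, 0], [4, 0, 0, 0, 0], [4, 0, 0, 0, 0]]])

```text
t: 50.4
tool_pos: [0.3936, 0.2111, 0.092]
tool_rot: [1.653, 2.669, 0.004]
contact_force: [0.6, -0.2, 0.1]
opening: 0.0397
grip_force: 0.0
```

```bash
python3 -c "
from h import *
st(); plan([(.392,.207,.05,26.4),(.392,.207,.022,26.4)],4)"
```

```text
t 50.4 pos [0.3936 0.2111 0.092 ] x [-0.446  0.895 -0.   ] y [0.895 0.446 0.003] z [ 0.003  0.001 -1.   ] q [ 0.33 -0.24  2.16 -0.    1.22 -0.14] F [ 0.6 -0.2  0.1] op 0.0397 g 0.0
[[[4, -0.3, -0.3, 4.2, 0.0], [4, -0.3, -0.3, 7.0, 0.0]]]
```

Emit:
servo_tool(increments=[[[4, -0.3, -0.3, 3, 0], [4, -0.3, -0.3, 5.5, 0], [4, -0.3, -0.3, 6.8, 0], [4, -0.3, -0.3, 6.8, 0], [4, -0.3, -0.3, 6.8, 0]]], newtons=60)

```text
t: 50.9
tool_pos: [0.3918, 0.2069, 0.0231]
tool_rot: [1.653, 2.671, 0.001]
contact_force: [0.2, 0.3, 0.2]
opening: 0.0399
grip_force: 0.0
```

Emit:
servo_tool(increments=[[[2.5, 0, 0, 0, 0], [1.5, 0, 0, 0, 0], [0, 0, 0, 0, 0], [0, 0, 0, 0, 0], [0, 0, 0, 0, 0]]])

```text
t: 51.4
tool_pos: [0.3922, 0.2071, 0.0236]
tool_rot: [1.653, 2.67, 0.003]
contact_force: [-0.6, -2.0, 5.6]
opening: 0.0091
grip_force: 58.8
```

```bash
python3 -c "
from h import *
st()"
```

```text
t 51.4 pos [0.3922 0.2071 0.0236] x [-0.446  0.895 -0.   ] y [0.895 0.446 0.002] z [ 0.002  0.001 -1.   ] q [ 0.32 -0.12  2.19  0.    1.07 -0.14] F [-0.6 -2.   5.6] op 0.0091 g 58.8
```

Emit:
servo_tool(increments=[[[0, 0, 0, -1, 0], [0, 0, 0, -4, 0], [0, 0, 0, -8, 0], [0, 0, 0, -12, 0], [0, 0, 0, -17, 0]]])

```text
t: 51.9
tool_pos: [0.3894, 0.2061, 0.1924]
tool_rot: [-1.652, -2.669, 0.004]
contact_force: [0.7, 0.4, -1.5]
opening: 0.0092
grip_force: 58.7
```

Emit:
servo_tool(increments=[[[0, 0, 0, 0, 0], [0, 0, 0, 0, 0], [0, 0, 0, 0, 0]]])

```text
t: 52.2
tool_pos: [0.39, 0.2063, 0.1906]
tool_rot: [-1.652, -2.67, 0.004]
contact_force: [0.3, -0.3, -1.4]
opening: 0.0092
grip_force: 58.8
```

```bash
python3 -c "
from h import *
st(); tq(3); x,y=rk(-.068,-.040); print(x,y)
plan([(x,y,.20,PSI)],0,step=.03)
d=ctrl.get_image('top'); np.save('pics/top.npy',d,allow_pickle=True)
hsv=cv2.cvtColor(d['img'],cv2.COLOR_RGB2HSV); m=cv2.inRange(hsv,(0,150,80),(3,255,255))|cv2.inRange(hsv,(175,150,80),(180,255,255)); 
print([ (cv2.boundingRect(k),px(d,*cv2.minAreaRect(k)[0],.18).round(4)) for k in cv2.findContours(m,0,1)[0] if 25<cv2.contourArea(k)<200])"
```

```text
t 52.2 pos [0.39   0.2063 0.1906] x [-0.446  0.895  0.   ] y [ 0.895  0.446 -0.003] z [-0.003 -0.001 -1.   ] q [ 0.32 -0.37  2.09 -0.    1.43 -0.14] F [ 0.3 -0.3 -1.4] op 0.0092 g 58.8
tq x,y, Fz, grip [-6.0000e-03  2.5000e-02 -1.1920e+00  5.8767e+01] sd [0.014 0.011 0.325 0.001] ang~ 104.0
0.553687567519544 0.210691534386594
[[[0, -1.2, 2.5, -0.2, 0.0], [0, -2.3, 5.0, -0.3, 0.0], [0, -3.5, 7.4, -0.5, 0.0], [0, -4.6, 9.9, -0.7, 0.0], [0, -5.8, 12.4, -0.8, 1.0]]]
[[[0, -1.1, 2.5, -0.2, -0.0]]]
[((266, 197, 8, 8), array([0.4726, 0.033 , 0.18  ]))]
```

Emit:
servo_tool(increments=[[[0, -1.2, 2.5, -0.2, 0], [0, -2.3, 5.0, -0.4, 0], [0, -3.5, 7.4, -0.7, 0], [0, -4.6, 9.9, -1, 0], [0, -5.8, 12.4, -1, 1]]])

```text
t: 52.85
tool_pos: [0.5286, 0.21, 0.201]
tool_rot: [-1.676, -2.655, 0.002]
contact_force: [0.3, 0.7, -1.4]
opening: 0.0092
grip_force: 58.8
```

Emit:
servo_tool(increments=[[[0, -1.1, 2.5, 0, 0], [0, -1.1, 2.5, 0, 0], [0, -1.1, 2.5, 0, 0], [0, -1.1, 2.5, 0, 0]]])

```text
t: 53.25
tool_pos: [0.5541, 0.2109, 0.2012]
tool_rot: [-1.676, -2.655, 0.002]
contact_force: [-0.6, 0.9, -0.9]
opening: 0.0095
grip_force: 58.8
```

```bash
python3 -c "
from h import *
st(); x,y=rk(-.068,-.040); plan([(x,y,.16,PSI)],0,step=.03)
d=snap('top','f.png'); e=snap('scene','g.png')
a=cv2.resize(d['img'][150:225,165:275],None,fx=7,fy=7,interpolation=2); 
cv2.imwrite('pics/c5.png',a[:,:,::-1]); w=lambda x,y,z:np.r_[rk(x,y),z]
S=lambda q:((q-[165,150]+.5)*7-.5).round(0).tolist()
print('hook top,eye top,bar at hook, tip pred', S(proj(d,[w(-.069,-.156,.134),w(-.069,.156,.139),w(-.068,-.156,.18),w(-.068,.135,.172)])))"
```

```text
t 53.25 pos [0.5541 0.2109 0.2012] x [-0.43   0.903  0.001] y [ 0.903  0.43  -0.002] z [-0.002 -0.    -1.   ] q [ 0.24  0.01  1.74  0.    1.39 -0.21] F [-0.6  0.9 -0.9] op 0.0095 g 58.8
[[[0, 0.0, 0.0, 2.1, -0.0], [0, 0.0, 0.0, 4.1, -0.0]]]
hook top,eye top,bar at hook, tip pred [[597.0, 122.0], [81.0, 371.0], [595.0, 111.0], [106.0, 350.0]]
```

View pics/c5.png

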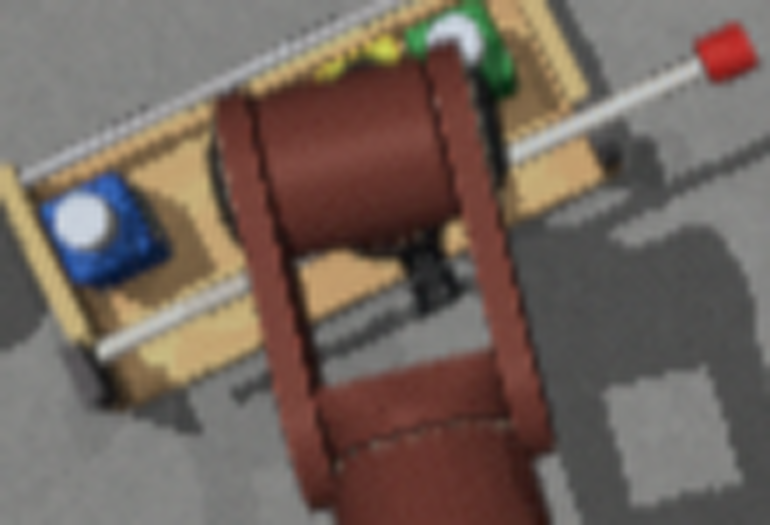

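The bar is staged, with its tip at (103,352) just short of the eye plate and the knob at (725,52) outside the hook. It sits about 2 mm too far forward at the hook, so I'll shift it 2 mm back and lower it.

Emit:
servo_tool(increments=[[[0, 0, 0.2, 1.5, 0], [0, 0, 0.2, 3, 0], [0, 0, 0.2, 4.5, 0], [0, 0, 0.2, 4.5, 0], [0, 0, 0.2, 4.5, 0]]])

```text
t: 53.85
tool_pos: [0.5564, 0.2116, 0.156]
tool_rot: [-1.676, -2.655, 0.003]
contact_force: [-0.4, -0.6, -0.8]
opening: 0.0094
grip_force: 58.8
```

Emit:
servo_tool(increments=[[[0, 0, 0, 0.6, 0], [0, 0, 0, 1.2, 0], [0, 0, 0, 1.8, 0], [0, 0, 0, 1.8, 0], [0, 0, 0, 1.8, 0]]])

```text
t: 54.35
tool_pos: [0.557, 0.2117, 0.139]
tool_rot: [-1.677, -2.656, 0.001]
contact_force: [-0.5, -1.0, -2.0]
opening: 0.0087
grip_force: 58.8
```

```bash
python3 -c "
from h import *
st(); tq(2)"
```

```text
t 54.35 pos [0.557  0.2117 0.139 ] x [-0.43   0.903  0.   ] y [ 0.903  0.43  -0.   ] z [-0. -0. -1.] q [ 0.24  0.08  1.78 -0.    1.29 -0.21] F [-0.5 -1.  -2. ] op 0.0087 g 58.8
tq x,y, Fz, grip [-2.8000e-02  2.5000e-02 -1.3460e+00  5.8835e+01] sd [0.012 0.016 0.679 0.   ] ang~ 104.0
```

Emit:
servo_tool(increments=[[[0, 0, -0.1, 0, 0], [0, 0.5, -0.1, 0.1, 0], [0, 1.0, -0.1, 0.1, 0], [0, 1.5, -0.1, 0.1, 0], [0, 2.0, -0.1, 0.1, 0]]])

```text
t: 54.9
tool_pos: [0.5473, 0.2299, 0.1384]
tool_rot: [-1.676, -2.657, -0.0]
contact_force: [-1.1, -0.7, -0.6]
opening: 0.0091
grip_force: 58.8
```

```bash
python3 -c "
from h import *
st(); tq(2)"
```

```text
t 54.9 pos [0.5473 0.2299 0.1384] x [-0.431  0.903  0.   ] y [0.903 0.431 0.   ] z [-0.  0. -1.] q [ 0.27  0.07  1.78  0.    1.28 -0.17] F [-1.1 -0.7 -0.6] op 0.0091 g 58.8
tq x,y, Fz, grip [-1.1000e-02  7.1000e-02 -8.4700e-01  5.8835e+01] sd [0.035 0.02  0.268 0.   ] ang~ 132.0
```

Forces are small, so the bar is entering. I'll continue.

Emit:
servo_tool(increments=[[[0, 0.6, 0, 0, 0], [0, 1.2, 0, 0, 0], [0, 1.8, 0, 0, 0], [0, 2.0, 0, 0, 0], [0, 2.0, 0, 0, 0]]])

```text
t: 55.45
tool_pos: [0.5388, 0.2478, 0.1383]
tool_rot: [-1.676, -2.657, 0.0]
contact_force: [-0.2, 0.5, -0.7]
opening: 0.0095
grip_force: 58.8
```

```bash
python3 -c "
from h import *
st(); tq(2); c,s=np.cos(np.radians(PSI)),np.sin(np.radians(PSI)); print('rack xy',np.array([[c,s],[-s,c]])@(cur()[0][:2]-RK))
d=ctrl.get_image('top');hsv=cv2.cvtColor(d['img'],cv2.COLOR_RGB2HSV); m=cv2.inRange(hsv,(0,150,80),(3,255,255))|cv2.inRange(hsv,(175,150,80),(180,255,255)); 
for k in cv2.findContours(m,0,1)[0]:
  if 25<cv2.contourArea(k)<200: print(cv2.boundingRect(k),np.array([[c,s],[-s,c]])@(px(d,*cv2.minAreaRect(k)[0],.13)[:2]-RK))"
```

```text
t 55.45 pos [0.5388 0.2478 0.1383] x [-0.431  0.902 -0.   ] y [ 0.902  0.431 -0.   ] z [-0. -0. -1.] q [ 0.31  0.07  1.79 -0.    1.28 -0.14] F [-0.2  0.5 -0.7] op 0.0095 g 58.8
tq x,y, Fz, grip [-3.0000e-03  7.5000e-02 -8.1000e-01  5.8835e+01] sd [0.048 0.015 0.155 0.   ] ang~ 136.0
rack xy [-0.06524325 -0.00040368]
(255, 160, 8, 7) [-0.06918463 -0.19194993]
```

Emit:
servo_tool(increments=[[[0, 0.5, 0, 0, 0], [0, 1.0, 0, 0, 0], [0, 1.3, 0, 0, 0], [0, 1.4, 0, 0, 0], [0, 1.4, 0, 0, 0]]])

```text
t: 56.05
tool_pos: [0.5329, 0.2603, 0.1383]
tool_rot: [1.676, 2.657, -0.0]
contact_force: [0.1, 0.1, -0.5]
opening: 0.0091
grip_force: 58.8
```

Emit:
servo_tool(increments=[[[0, 0.1, 0, 0, 0], [0, 0.2, 0, 0, 0], [0, 0.2, 0, 0, 0]]])

```text
t: 56.35
tool_pos: [0.5321, 0.2619, 0.1383]
tool_rot: [-1.677, -2.657, -0.0]
contact_force: [-0.3, 0.2, -0.6]
opening: 0.0093
grip_force: 58.8
```

```bash
cat > k.py <<'E'
from h import *
st(); tq(2); c,s=np.cos(np.radians(PSI)),np.sin(np.radians(PSI)); print('rack xy',np.array([[c,s],[-s,c]])@(cur()[0][:2]-RK))
d=ctrl.get_image('top');hsv=cv2.cvtColor(d['img'],cv2.COLOR_RGB2HSV); m=cv2.inRange(hsv,(0,150,80),(3,255,255))|cv2.inRange(hsv,(175,150,80),(180,255,255)); 
for k in cv2.findContours(m,0,1)[0]:
  if 25<cv2.contourArea(k)<200: print(cv2.boundingRect(k),np.array([[c,s],[-s,c]])@(px(d,*cv2.minAreaRect(k)[0],.12)[:2]-RK))
E
python3 k.py
```

```text
t 56.35 pos [0.5321 0.2619 0.1383] x [-0.43   0.903  0.   ] y [0.903 0.43  0.   ] z [ 0.  0. -1.] q [ 0.33  0.07  1.79  0.    1.28 -0.11] F [-0.3  0.2 -0.6] op 0.0093 g 58.8
tq x,y, Fz, grip [ 1.0000e-02  5.5000e-02 -5.4800e-01  5.8835e+01] sd [0.013 0.    0.082 0.   ] ang~ 122.0
rack xy [-0.06516776  0.01546542]
(251, 162, 8, 7) [-0.06752055 -0.1760334 ]
```

Emit:
servo_tool(increments=[[[0, 0.1, 0, 0, 0], [0, 0.2, 0, 0, 0], [0, 0.2, 0, 0, 0]]])

```text
t: 56.75
tool_pos: [0.5315, 0.2632, 0.1383]
tool_rot: [1.676, 2.656, -0.001]
contact_force: [1.3, -2.2, -1.2]
opening: 0.0095
grip_force: 58.8
```

Emit:
servo_tool(increments=[[[0, 0.1, 0, 0, 0], [0, 0.1, 0, 0, 0], [0, 0.1, 0, 0, 0]]])

```text
t: 57.05
tool_pos: [0.5315, 0.2633, 0.1384]
tool_rot: [1.676, 2.654, -0.002]
contact_force: [1.5, -5.9, -1.5]
opening: 0.009
grip_force: 58.8
```

Emit:
servo_tool(increments=[[[0, 0.1, 0, 0, 0], [0, 0.1, 0, 0, 0], [0, 0.1, 0, 0, 0]]])

```text
t: 57.35
tool_pos: [0.5315, 0.2634, 0.1384]
tool_rot: [1.675, 2.653, -0.004]
contact_force: [3.2, -8.3, -0.4]
opening: 0.0092
grip_force: 58.8
```

```bash
python3 k.py
```

```text
t 57.35 pos [0.5315 0.2634 0.1384] x [-0.43   0.903 -0.005] y [0.903 0.43  0.   ] z [ 0.002 -0.004 -1.   ] q [ 0.34  0.07  1.79 -0.01  1.28 -0.11] F [ 3.2 -8.3 -0.4] op 0.0092 g 58.8
tq x,y, Fz, grip [ 5.7000e-02 -1.4220e+00 -9.1000e-01  5.8835e+01] sd [0.002 0.022 0.528 0.   ] ang~ 0.0
rack xy [-0.06502904  0.01712101]
(251, 162, 8, 8) [-0.06754242 -0.17430365]
```

The knob is up against the hook post. I'll relieve the push, lower the bar and release gently.

Emit:
servo_tool(increments=[[[0, -0.3, 0, 0, 0], [0, -0.3, 0, 0.3, 0], [0, -0.3, 0, 0.5, 0], [0, -0.3, 0, 0.5, 0]]])

```text
t: 57.85
tool_pos: [0.5313, 0.263, 0.1328]
tool_rot: [-1.676, -2.656, 0.001]
contact_force: [0.7, -0.2, -1.4]
opening: 0.0089
grip_force: 58.8
```

```bash
python3 k.py
```

```text
t 57.85 pos [0.5313 0.263  0.1328] x [-0.431  0.903  0.   ] y [ 0.903  0.431 -0.001] z [-0.001  0.    -1.   ] q [ 0.33  0.08  1.79  0.    1.27 -0.11] F [ 0.7 -0.2 -1.4] op 0.0089 g 58.8
tq x,y, Fz, grip [-4.1000e-02 -3.6000e-02 -1.2310e+00  5.8838e+01] sd [0.017 0.016 0.17  0.   ] ang~ 70.0
rack xy [-0.06538075  0.01679992]
(251, 162, 8, 8) [-0.07014502 -0.17432734]
```

Emit:
servo_tool(increments=[[[1.2, 0, 0, 0, 0], [1.4, 0, 0, 0, 0], [1.8, 0, 0, 0, 0], [2.4, 0, 0, 0, 0], [2.8, 0, 0, 0, 0]]])

```text
t: 58.45
tool_pos: [0.5318, 0.2629, 0.1335]
tool_rot: [1.677, 2.657, 0.0]
contact_force: [0.2, 0.3, -0.0]
opening: 0.0278
grip_force: 0.0
```

Emit:
servo_tool(increments=[[[2.8, 0, 0, -1, 0], [2.8, 0, 0, -3, 0], [2.8, 0, 0, -7, 0], [2.8, 0, 0, -11, 0], [2.8, 0, 0, -15, 0]]])

```text
t: 58.95
tool_pos: [0.5315, 0.2627, 0.2857]
tool_rot: [1.677, 2.656, 0.001]
contact_force: [0.0, 0.1, -0.3]
opening: 0.0281
grip_force: 0.0
```

Emit:
servo_tool(increments=[[[2.8, 0, -4.5, 0, 0], [2.8, 0, -9, 0, 0], [2.8, 0, -13, 0, 0], [2.8, -4, -16, 0, 0], [2.8, -8, -18, 0, 0]]])

```text
t: 59.45
tool_pos: [0.4021, 0.1126, 0.2844]
tool_rot: [1.671, 2.658, 0.002]
contact_force: [1.4, 0.5, 0.3]
opening: 0.0282
grip_force: 0.0
```

```bash
python3 k.py; python3 -c "
from h import *
e=snap('scene','s9.png'); d=snap('top','t9.png')
a=cv2.resize(d['img'][135:225,165:275],None,fx=3.6,fy=3.6,interpolation=2); b=cv2.resize(e['img'][165:275,222:332],None,fx=3.6,fy=3.6,interpolation=2)
h=max(a.shape[0],b.shape[0]); f=lambda i:np.vstack([i,np.zeros((h-i.shape[0],i.shape[1],3),np.uint8)])
c=np.hstack([f(a),f(b)]); cv2.imwrite('pics/c9.png',c[:,:,::-1])"
```

```text
t 59.45 pos [0.4021 0.1126 0.2844] x [-0.433  0.901 -0.001] y [0.901 0.433 0.002] z [ 0.002  0.    -1.   ] q [ 0.09 -0.5   2.02 -0.    1.61 -0.35] F [1.4 0.5 0.3] op 0.0282 g 0.0
tq x,y, Fz, grip [-0.05  -0.031  0.222  0.   ] sd [0.038 0.061 0.054 0.   ] ang~ 73.0
rack xy [-0.24885436 -0.06780977]
(251, 163, 8, 7) [-0.07101232 -0.17433527]
```

The picture budget is spent, so I'll verify numerically: triangulate the knob, check the bottle caps and bodies, and check the bystanders for change.

```bash
python3 -c "
from h import *
d=load('top'); e=load('scene'); c,s=np.cos(np.radians(PSI)),np.sin(np.radians(PSI)); M=np.array([[c,s],[-s,c]])
def red(D,box):
    hsv=cv2.cvtColor(D['img'],cv2.COLOR_RGB2HSV); m=cv2.inRange(hsv,(0,150,60),(4,255,255))|cv2.inRange(hsv,(174,150,60),(180,255,255)); x0,y0,x1,y1=box; r=np.zeros_like(m); r[y0:y1,x0:x1]=m[y0:y1,x0:x1]
    ys,xs=np.nonzero(r); return np.array([xs.mean(),ys.mean()]),len(xs)
t,n1=red(d,(240,150,275,180)); u,n2=red(e,(215,165,275,225)); print(t,u,n1,n2)
from scipy.optimize import least_squares
r=least_squares(lambda P:np.r_[proj(d,P)[0]-t,proj(e,P)[0]-u],[.6,.1,.116]); print('knob',r.x,'rack',M@(r.x[:2]-RK),'res',r.fun.round(2))
# bar along line: brightness contrast perpendicular, top camera
w=lambda x,y,z:np.r_[rk(x,y),z]
g=cv2.cvtColor(e['img'],cv2.COLOR_RGB2GRAY).astype(np.float32)
for y in (-.12,-.08,-.03,.03,.06,.09,.12,.14,.17,.185,.2):
    q=[cv2.remap(g,*[np.float32([[v]]) for v in proj(e,w(-.069,y,z))[0]],1)[0,0] for z in (.132,.126,.12,.116,.112,.106,.10)]; print(y,np.round(q).astype(int))
hsv=cv2.cvtColor(e['img'],cv2.COLOR_RGB2HSV)
for n,(a,b) in HUE.items():
    m=cv2.inRange(hsv,(a,110,50),(b,255,255)); print(n,[cv2.boundingRect(k) for k in cv2.findContours(m[195:260,225:320],0,1)[0] if cv2.contourArea(k)>40])
r0=np.load('pics/top_ref.npy',allow_pickle=True).item()['img'].astype(int); D=np.abs(d['img'].astype(int)-r0).mean(2)
print({n:D[b[1]:b[3],b[0]:b[2]].mean().round(1) for n,b in dict(roll=(114,162,146,194),tub=(113,203,138,226),cup=(272,124,293,147),brush=(298,127,350,146)).items()})
"
```

```text
[254.475 165.9  ] [237.44444444 193.13888889] 40 36
knob [0.61092485 0.08691472 0.11806594] rack [-0.07033971 -0.17635003] res [ 0.32 -0.43  0.52  0.03]
-0.12 [132 150 178 156 128 126 133]
-0.08 [135 150 176 158 114  51  28]
-0.03 [136 153 179 168 120  57  28]
0.03 [132 146 180 169 135 122 134]
0.06 [122 140 172 156 129 119 132]
0.09 [133 146 178 176 141 185 221]
0.12 [133 139 178 171 137 117 134]
0.14 [133 144 180 176 134 116 129]
0.17 [118 146 199 216 217 218 219]
0.185 [219 221 221 221 221 221 220]
0.2 [220 221 220 219 216 215 219]
yel [(25, 17, 18, 17)]
grn [(13, 14, 17, 19)]
blu [(70, 31, 18, 22)]
amb [(40, 21, 17, 22)]
{'roll': np.float64(2.7), 'tub': np.float64(1.9), 'cup': np.float64(2.0), 'brush': np.float64(2.2)}
```

The bar lies level at about 117 mm from hook to eye, the knob is at the hook post, all four bottles still stand, and the bystanders haven't moved. Handing in.

```bash
python3 -c "
from h import *
print(ctrl.finish_job())"
```

```text
the job is handed in; nothing more can be done
None
```

The job is handed in at about 60 s of the 210 s. By the camera measurements, all four bottles stand upright on the rack, the bar lies in hook and eye with its red knob at the hook post, and the roll, cup, brush and tub have not moved; the last check was numeric, because the 14 pictures were used up.

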